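# Stack a billet, press it and lock the press

### The arm

A 6-joint arm with a two-finger parallel gripper is mounted at the origin on the work surface. World frame = base frame: x ahead of the robot, y to its left, z up, the work surface at z = 0. Lengths are in m, angles in rad, forces in N, time in s.
With the tool pointing down it reaches from about 0.3 to 0.85 m from the base axis. Payload 5.4 kg.
Tool frame: the origin (TCP) lies midway between the tips of the shut fingers; the grasp point (between the pads) lies 19 mm behind it; z points along the fingers, y is the line along which they close (so a half turn about z gives the same grasp; the last joint's range is limited). The gripper opens to 85 mm and grips with 20 to 120 N. Pads are 22 mm wide; open, the fingers measure 114 mm over their backs; the gripper's body (76 mm by 85 mm) begins 54 mm behind the grasp point. The pads swing forward as they close: fully open they stand 13 mm farther back than shut.
Start: joints at [1.132, 0.158, 1.597, -0, 1.386, -0.21], TCP at [0.13, 0.56, 0.231] pointing down, gripper open.
Joint ranges: [-2.91, 2.91], [-0.94, 2.29], [0.18, 2.7], [-1.29, 4.43], [0.17, 2.64], [-3, 3]. Speed limits (rad/s): [2.57, 2.57, 3.14, 3.14, 3.14, 3.14].

### API

Orientations are given as a unit quaternion [x, y, z, w].
In Python, from rig import ctrl, vision gives the robot as it stands.
- The arm moves only by the tool servo_tool, never from a script. Its arguments are lists of equal length, an entry for each row: "travel": the shift along the tool's x, y, z in mm, a list of three; "turn": the turn about the tool's z in degrees. In form: {"travel": [[dx, dy, dz], ...], "turn": [turn, ...]}. A call has 1 to 8 rows; each row is the pose to reach, as a shift and turn from the pose commanded when the call began, along the tool's axes at that moment; what a row does not reach only later rows make up. A row lasts 1/10 s, in which the tool goes at most 50 mm and 8.59 degrees, less where a joint would pass 70% of its speed; a pose out of reach is approached as far as the arm can. A call with a gripper value outside its range is refused whole. "jaw" is the closure in counts, from 0 (fully open) to 255 (shut), set as the call begins (left out, the last holds). The fingers move at their own pace and stop on an object; "grip_force" is the grip in N (left out, the last holds). Time passes only in rows, so rows that repeat a pose let the fingers close. It gives the time, the measured TCP pose, the force, the opening and the grip force at its end, in the units of the state.
- ctrl.get_state(): the state, without advancing time (a new reading comes with each control period).
- vision.grab_frame(name): name is "scene" or "side" or "wrist"; returns (picture, depth): 420x560x3 uint8, red, green, blue; 420x560 float32, m along the optical axis (not along the pixel's ray), 0 where there is no reading.
- vision.calibration(name): a dict with "vertical_fov" (degrees; the focal length in pixels is half the picture's height over the tangent of half this angle, whatever the lens; pixels are square), "cx", "cy" (the principal point, pixels), "distortion" ([k1, k2, p1, p2, k3] as OpenCV has them; the pictures are not rectified), "origin" and "orientation" of the camera in the world; the wrist camera has in their place "tool_from_camera" (4x4, takes a point from camera to tool coordinates, whose origin is the TCP and whose axes are the flange's). Camera axes: x right, y down, z forward; pixel columns grow to the right and rows downward; lengths in m; the calibration is good to about 2 mm. A picture is of the moment at which its call begins: read the wrist's pose just before it. calibration takes no time and is no camera call.
- ctrl.sign_off(): hands the job in; it is judged then, once.
The state is a dict: "t": time; "joint_pos": joint angles; "joint_vel": joint speeds; "joint_efforts": joint torques, N m; "eef_pos": TCP position; "tool_rot": TCP orientation; "force": force on the tool from outside, world axes, zero at the start; "wrist_torque": the same for the moment, N m; "gripper_width": opening from 0.0 (shut) to 1.0 (fully open); "gripper_force": force on a finger pad.
Only numpy, scipy, OpenCV 4.12 (cv2) and the standard library are available. Lean on these libraries where they do the work, as an engineer would, in place of code of your own. Each camera call takes 0.05 s, during which the arm holds its last target. There are 200 camera calls.

### The job

Move the blue chisel from the press bed onto the wooden tool rest, where it must still lie when you finish, and stack all the loose steel bars squarely on the bed, lengthwise, one on top of the other. Slide the sled fully home, wind the red handwheel clockwise until the platen just touches the stack and then a quarter turn more (never more than half a turn), and last of all screw the brass lock nut down clockwise until it stops tight. Leave everything else on the bench where it is.

Things in the scene. Friction and masses are not known exactly. Their poses are not given: they have to be found in the camera images.
- bar1_c (a point): Flat rectangular dark steel billet bar, 90 x 32 x 12 mm, 0.26 kg; the point is its centre (6 mm above its underside), x runs along its 90 mm length, y across its 32 mm width, z up. It lies flat on the bench at first. May be absent (None).
- bar2_c (a point): Flat rectangular bright steel billet bar, 90 x 32 x 12 mm, 0.26 kg; the point is its centre (6 mm above its underside), x runs along its 90 mm length, y across its 32 mm width, z up. It lies flat on the bench at first. May be absent (None).
- bar3_c (a point): Flat rectangular dark steel billet bar, 90 x 32 x 12 mm, 0.26 kg; the point is its centre (6 mm above its underside), x runs along its 90 mm length, y across its 32 mm width, z up. It lies flat on the bench at first. May be absent (None).
- bar4_c (a point): Flat rectangular bright steel billet bar, 90 x 32 x 12 mm, 0.26 kg; the point is its centre (6 mm above its underside), x runs along its 90 mm length, y across its 32 mm width, z up. It lies flat on the bench at first. May be absent (None).
- chisel_c (a point): Blue flat cold chisel, 150 mm long, 18 mm wide, 14 mm thick, 0.2 kg; the point is its centre (7 mm above its underside), x runs along its length towards the steel cutting end (last 40 mm, 8 mm thick), z up when it lies flat. At the start it lies across the press bed.
- rest_top (a point): Wooden tool rest standing on the bench: two narrow upright saddles 12 mm thick and 84 mm apart (centre to centre), each with an upturned horn at either side, 34 mm clear between the horns, which stand 10 mm above the saddle. The point is midway between the two saddles at the height of their tops (40 mm above the bench); x runs from saddle to saddle, that is along a tool laid on it, z up. The base block between the saddles is 10 mm high.
- bed_top (a point): Top centre of the press bed, a narrow dark steel block 70 mm long (along its x) and 30 mm wide (along y), whose top is 70 mm above the bench; sprung underneath. It rides on a sled: +x is the direction in which the sled slides in under the press spindle. Bars are to lie lengthwise along its x. With the sled out the bed centre is 120 mm before the spindle axis.
- sled_peg (a point): Upright red peg of 18 mm diameter on the front of the sled, 100 mm before the bed centre; the point is on its axis at 60 mm above the bench, 18 mm below its top (78 mm). The sled plate under it is 35 mm above the bench. Grip or push it to slide the sled.
- sled (a joint): Slide of the sled in m: 0 fully out (towards the robot), 0.12 fully home against its stop under the spindle. Takes about 3 N to move; stays where it is left.
- bed (a joint): Downward travel of the sprung bed in m, 0 at rest (preloaded: the weight of the bars does not move it, it starts to give at 18 N, then 3 N per mm). Once the platen touches the stack, the bed goes down with it: 24 mm per turn of the handwheel, so a quarter turn past contact is 0.006. Its stop is at 0.02.
- wheel_grip (a point): Centre of the red knurled handwheel on top of the press spindle, a solid round knob 52 mm in diameter and 28 mm high (white mark on its top); the point is half-way up, on its axis, z up. It goes down with the spindle as it is turned: its underside is 266 mm above the bench when joint wheel reads 0, and the top of the crosshead under it is at 198 mm (206 mm at the brass collar).
- wheel (a joint): Angle of the handwheel in rad; grows when it is turned clockwise seen from above, which winds wheel, spindle and platen down 3.82 mm per rad (24 mm per turn). At 0 the platen underside is 138 mm above the bench. Stays where it is left, even under load; takes about 0.25 N m, and up to 0.2 N m more under load. Turns freely many times; range 0 to 15.5.
- platen (a point): Centre of the underside of the press platen (60 x 34 mm), which comes down on the stack; z up, x and y as the bed's. The crosshead above it, 160 to 198 mm above the bench, reaches 30 mm to each side of the spindle axis in x, 100 mm to -y and 155 mm to +y, on two 26 mm posts 75 mm to either side. The green base plate is 16 mm high and mostly 130 mm wide.
- nut_grip (a point): Centre of the brass knurled lock nut on its upright stud on the crosshead, 118 mm to the +y side of the spindle axis; 38 mm in diameter, 26 mm high (white mark on top); the point is half-way up, on its axis. Fully down its underside is about 3 mm above the 198 mm high crosshead top, on a washer.
- locknut (a joint): Angle of the lock nut in rad; grows when it is turned clockwise seen from above, which screws it down 0.95 mm per rad (6 mm per turn). It starts about three quarters to one and a quarter turns loose and stops tight at 9.5; takes about 0.05 N m.
- hammer: Bystander: hammer; origin at its underside. Leave it where it is.
- oilcan: Bystander: steel oil bottle, 48 mm across, 110 mm high; origin at its underside. Leave it where it is.
- nails: Bystander: amber jar, 60 mm across, 70 mm high; origin at its underside. Leave it where it is.
- stub: Bystander: round steel stub, 40 mm across, 35 mm high; origin at its underside. Leave it where it is.
- driver: Bystander: screwdriver; origin at its underside. Leave it where it is.
- vblock: Bystander: grey steel block 50 x 40 x 30 mm; origin at its underside. Leave it where it is.
Not all that is in view belongs to the job. Leave any pink look-alike of the part that bears bar3_c alone.

How it is judged:
On the way, in this order (a step that is already met when the one before it is completed fails the run):
1. all the bars stacked squarely on the bed (x of bar1_c in the frame of bed_top between -0.012 and 0.012 m and y of bar1_c in the frame of bed_top between -0.01 and 0.01 m and z of bar1_c in the frame of bed_top between 0.003 and 0.05 m and angle between each of bar1_c, bar2_c, bar3_c, bar4_c's own z axis and vertical below 0.08 rad and angle between the x axis of each of bar1_c, bar2_c, bar3_c, bar4_c and the x axis of bed_top, either way round below 0.2 rad and x of bar2_c in the frame of bed_top between -0.012 and 0.012 m and y of bar2_c in the frame of bed_top between -0.01 and 0.01 m and z of bar2_c in the frame of bed_top between 0.003 and 0.05 m and x of bar3_c in the frame of bed_top between -0.012 and 0.012 m and y of bar3_c in the frame of bed_top between -0.01 and 0.01 m and z of bar3_c in the frame of bed_top between 0.003 and 0.05 m and x of bar4_c in the frame of bed_top between -0.012 and 0.012 m and y of bar4_c in the frame of bed_top between -0.01 and 0.01 m and z of bar4_c in the frame of bed_top between 0.003 and 0.05 m), for 0.2 s.
2. the sled fully home under the spindle, with the stack on it (all of step 1 and value of joint sled above 0.1165 m), for 0.2 s.
3. the press wound down to the stack and about a quarter turn more (all of step 2 and value of joint bed between 0.0036 and 0.0084 m), for 0.3 s.
4. the lock nut screwed down tight (value of joint locknut above 9.35 rad and value of joint bed between 0.0036 and 0.0084 m), for 0.2 s.
At the end, for the whole second after the job is handed in: Bars stacked on the bed within 12 mm lengthwise, 10 mm across and 0.2 rad; sled within 3.5 mm of home; bed pressed 3.6 to 8.4 mm down (a quarter turn, give or take a tenth); nut within 0.15 rad of its stop; chisel on both saddles, within 25 mm, 18 mm and 0.25 rad; hands off (all of step 2 and all of step 4 and x of chisel_c in the frame of rest_top between -0.025 and 0.025 m and y of chisel_c in the frame of rest_top between -0.018 and 0.018 m and z of chisel_c in the frame of rest_top between 0 and 0.016 m and angle between the x axis of chisel_c and the x axis of rest_top, either way round below 0.25 rad); the robot touches nothing.
It fails at once if the press wound more than about half a turn past contact (bed down more than 13 mm) (value of joint bed above 0.013 m).
It fails at once if a bystander moved more than 40 mm (distance of any of hammer, oilcan, nails, stub, driver, vblock from where it was at the start of the episode above 0.04 m).
Of bar1, bar2, bar3, bar4 only 2 to 4 are there at a start; the rules pass over those that are not, and their reading is None.
At some moment in a run one of chisel may be knocked a few centimetres aside while the robot is not near it.
Once in a run the grip may slacken for a moment while it holds something.
It also fails if it takes over 210 s, if anything falls off the work surface, if the arm or the gripper's body presses on something with over 40 N, if the wrist force passes 120 N, or if a joint passes its speed limit or range.

## Working session

There is one attempt and no reset: what is moved stays moved. The work goes in short steps, Python scripts to look and compute and a tool call to move; the robot and the scene stay as the last step left them, time stands still between calls to the robot, and variables do not carry over. Pictures are saved under pics/ and viewed, at most 14 in all, crops included, and the job is handed in when it is done.

Besides the shell and the picture viewer there is one more tool, called after "Call:" by a JSON object that holds its "api" and its "payload", one argument or row to a line. servo_tool: Moves the arm, as the interface text tells. Its arguments: {"type":"object","properties":{"travel":{"type":"array"},"turn":{"type":"array"},"jaw":{"type":"number"},"grip_force":{"type":"number"}},"required":["travel","turn"]}

```bash
ls; mkdir -p pics
cat > h.py <<'E'
import numpy as np, cv2
from scipy.spatial.transform import Rotation as R
from rig import ctrl, vision
def grab(n):
    s=ctrl.get_state(); im,d=vision.grab_frame(n); c=vision.calibration(n)
    f=im.shape[0]/2/np.tan(np.radians(c["vertical_fov"])/2)
    K=np.array([[f,0,c["cx"]],[0,f,c["cy"]],[0,0,1]])
    if n=="wrist":
        T=np.eye(4);T[:3,:3]=R.from_quat(s["tool_rot"]).as_matrix();T[:3,3]=s["eef_pos"];T=T@np.array(c["tool_from_camera"])
    else:
        T=np.eye(4);T[:3,3]=c["origin"];o=np.array(c["orientation"]);T[:3,:3]=R.from_quat(o).as_matrix() if o.size==4 else o
    return im,d,K,np.array(c["distortion"],float),T
def cloud(g):
    im,d,K,D,T=g; h,w=d.shape
    u,v=np.meshgrid(np.arange(w),np.arange(h))
    p=cv2.undistortPoints(np.stack([u,v],-1).reshape(-1,1,2).astype(np.float64),K,D).reshape(h,w,2)
    P=np.concatenate([p*d[...,None],d[...,None]],-1)@T[:3,:3].T+T[:3,3]
    P[d==0]=np.nan
    return P
def save(im,n): cv2.imwrite("pics/"+n,im[...,::-1])
E
python3 - <<'E'
from h import *
for n in("scene","side","wrist"):
    g=grab(n);save(g[0],n+"0.png");np.savez("/tmp/%s0.npz"%n,im=g[0],P=cloud(g)); print(n,g[4].round(3).tolist(),g[3])
s=ctrl.get_state();print(s)
E
```

```text
pics
scene [[-0.288, 0.769, -0.571, 1.466], [0.958, 0.241, -0.157, 0.238], [0.017, -0.592, -0.805, 1.476], [0.0, 0.0, 0.0, 1.0]] [-0.18972644  0.          0.          0.          0.        ]
side [[0.96, -0.213, 0.18, 0.253], [-0.279, -0.751, 0.599, -0.977], [0.008, -0.625, -0.78, 1.439], [0.0, 0.0, 0.0, 1.0]] [-0.00135544  0.          0.          0.          0.        ]
wrist [[0.227, 0.93, 0.289, 0.057], [0.974, -0.216, -0.069, 0.577], [-0.001, 0.297, -0.955, 0.373], [0.0, 0.0, 0.0, 1.0]] [-0.00246983  0.          0.          0.          0.        ]
{'t': 0.15, 'joint_pos': array([ 1.13189871e+00,  1.58908399e-01,  1.59795964e+00,  6.84658900e-06,
        1.38618312e+00, -2.10107761e-01]), 'joint_vel': array([-0.00023121, -0.00038748, -0.00457246, -0.00095822, -0.00101563,
        0.00071536]), 'joint_efforts': array([ 2.29373454e-04, -3.96377778e+01, -3.31784105e+01, -2.20977690e-04,
        5.54034414e-03,  1.65871216e-05]), 'eef_pos': array([0.13023041, 0.55958086, 0.23053241]), 'tool_rot': array([ 1.14146188e-01,  9.93463696e-01, -6.90121621e-04, -2.35702762e-04]), 'force': array([-0.21411161,  0.00116926, -1.02874446]), 'wrist_torque': array([-0.00898621, -0.03377365, -0.03485119]), 'gripper_force': 0.0, 'gripper_width': 0.9957921334950873}
```

View pics/scene0.png

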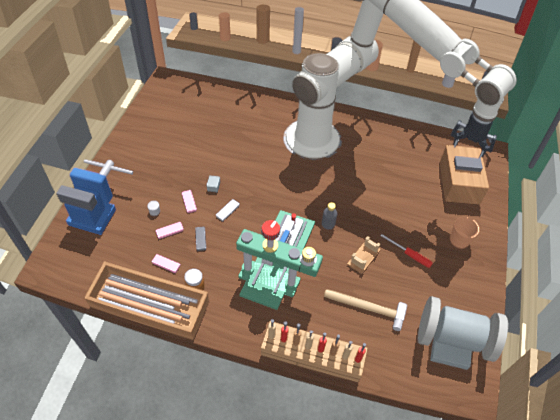

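View pics/side0.png

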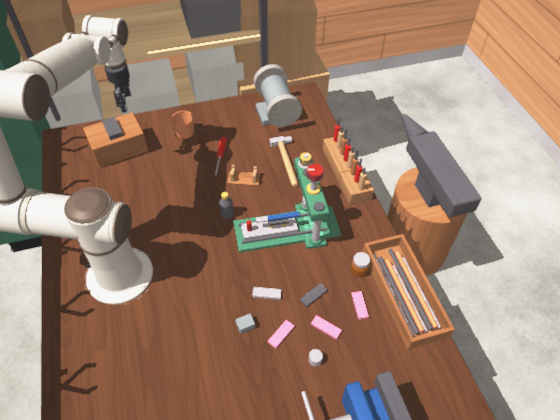

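Side view: a bright bar at (267,293) and a dark one at (314,294). There are three pink look-alikes at (281,334), (326,327) and (360,304), which I leave alone. The chisel is at (283,217), the peg at (250,226) and the rest at (244,176). A dark slab on the wooden box at (112,129) needs its size checked. I'll confirm the bars in one crop and measure.

Run:
```python
from h import *
z=np.load("/tmp/side0.npz");im=z["im"];P=z["P"]
a=cv2.resize(im[145:345,215:375],None,fx=3.7,fy=3,interpolation=cv2.INTER_CUBIC)
save(a,"crop1.png")
hsv=cv2.cvtColor(im,cv2.COLOR_RGB2HSV)
def rect(name,x0,x1,y0,y1,zl,zh,m=None):
    k=np.zeros(P.shape[:2],bool);k[y0:y1,x0:x1]=1
    k&=(P[...,2]>zl)&(P[...,2]<zh)
    if m is not None:k&=m
    q=P[k]
    if len(q)<5: print(name,"few",len(q));return
    r=cv2.minAreaRect(q[:,:2].astype(np.float32)*1000)
    print(name,len(q),"c",np.round(r[0]),"sz",np.round(r[1]),"ang",round(r[2],1),"z",np.percentile(q[:,2],[5,50,95]).round(4),"rgb",im[k].mean(0).round())
rect("bright",247,287,280,306,.007,.03)
rect("dark",297,332,278,310,.007,.03)
rect("slab",100,128,112,142,.0,.3)
H=hsv[...,0];S=hsv[...,1]
rect("chisel",255,310,200,230,.07,.1,(H>100)&(H<130)&(S>120))
rect("rest",225,265,160,190,.03,.06)
rect("restall",225,265,160,190,.006,.06)
rect("wheel",300,328,160,185,.25,.32,((H<8)|(H>172))&(S>120))
rect("nut",296,316,148,170,.19,.25,(H>15)&(H<35)&(S>80))
rect("peg",240,260,215,240,.04,.1,((H<8)|(H>172))&(S>120))
rect("oil",212,240,185,222,.03,.12)
z=np.load("/tmp/scene0.npz");im=z["im"];P=z["P"];hsv=cv2.cvtColor(im,cv2.COLOR_RGB2HSV);H=hsv[...,0];S=hsv[...,1]
rect("S bright",212,244,195,225,.007,.03)
rect("S dark",190,210,222,255,.007,.03)
rect("S rest",345,385,232,275,.03,.06)
rect("S wheel",255,285,218,245,.25,.32,((H<8)|(H>172))&(S>120))
rect("S nut",298,320,242,270,.19,.25,(H>15)&(H<35)&(S>80))
rect("S peg",285,300,210,225,.04,.1,((H<8)|(H>172))&(S>120))
rect("S chisel",270,310,215,250,.06,.1,(H>100)&(H<130)&(S>120))
```

```text
bright 272 c [ 444. -200.] sz [ 90. 117.] ang 74.9 z [0.0076 0.0124 0.0182] rgb [217. 204. 203.]
dark 285 c [ 591. -246.] sz [112. 105.] ang 75.5 z [0.0075 0.0126 0.0178] rgb [127. 115. 115.]
slab 701 c [ 54. 661.] sz [120. 267.] ang 2.6 z [0.0945 0.104  0.1244] rgb [171. 129. 103.]
chisel 154 c [570.  27.] sz [ 22. 105.] ang 83.1 z [0.0741 0.0833 0.0896] rgb [ 72. 116. 181.]
rest 93 c [495. 300.] sz [56. 97.] ang 66.8 z [0.0325 0.0418 0.0539] rgb [195. 154. 112.]
restall 467 c [502. 317.] sz [153. 151.] ang 74.1 z [0.0065 0.0121 0.0478] rgb [182. 128.  89.]
wheel 204 c [667.  18.] sz [55. 50.] ang 81.4 z [0.2745 0.2929 0.2985] rgb [193.  64.  59.]
nut 97 c [681. 134.] sz [40. 45.] ang 78.0 z [0.2116 0.2317 0.2389] rgb [198. 173. 103.]
peg 39 c [449.  37.] sz [13. 16.] ang 11.2 z [0.0422 0.0665 0.0828] rgb [164.  53.  48.]
oil 233 c [397. 147.] sz [47. 42.] ang 2.3 z [0.0345 0.0733 0.111 ] rgb [112. 102.  86.]
S bright 209 c [ 445. -200.] sz [129. 106.] ang 17.0 z [0.0073 0.0116 0.018 ] rgb [237. 231. 230.]
S dark 213 c [ 587. -250.] sz [139.  54.] ang 35.2 z [0.0079 0.0124 0.018 ] rgb [158. 157. 165.]
S rest 156 c [496. 299.] sz [ 52. 100.] ang 68.5 z [0.0318 0.0406 0.0528] rgb [204. 179. 146.]
S wheel 235 c [669.  17.] sz [53. 48.] ang 53.5 z [0.2774 0.2924 0.297 ] rgb [228.  90.  85.]
S nut 41 c [679. 137.] sz [38. 37.] ang 23.9 z [0.2146 0.227  0.2351] rgb [190. 173. 115.]
S peg 23 c [452.  39.] sz [20. 10.] ang 15.1 z [0.0616 0.0731 0.0842] rgb [198.  72.  66.]
S chisel 59 c [544.  33.] sz [16. 50.] ang 83.9 z [0.0764 0.084  0.089 ] rgb [104. 165. 236.]
```

View pics/crop1.png

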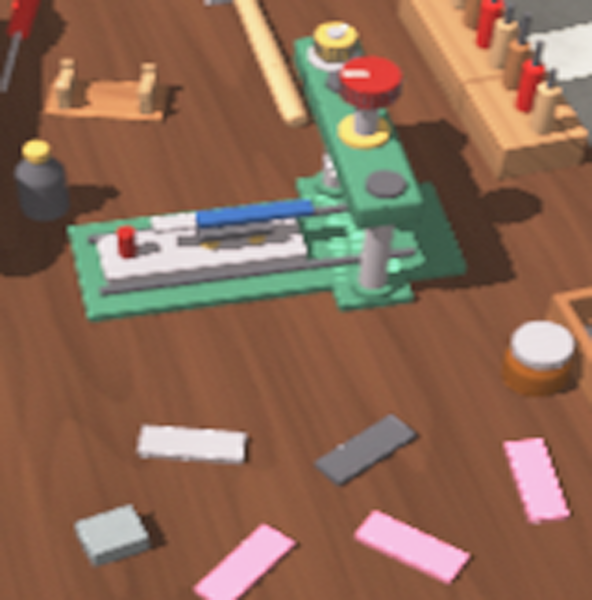

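The crop shows the bright bar at about (192,444) and the dark one at (365,450), both flat grey steel, so both are wanted. The three pink slabs and the small grey block (vblock, 113,535) stay. The chisel's cutting end points towards the robot. The slab on the wooden box isn't flat on the bench, so I'll ignore it unless its size says otherwise.

```bash
cat >> h.py <<'E'
def go(x,y,z,yaw):
    "shift (mm, tool axes) and turn (deg) to TCP x,y,z (mm) with tool y at yaw deg (mod 180)"
    s=ctrl.get_state();M=R.from_quat(s["tool_rot"]).as_matrix()
    d=M.T@(np.array([x,y,z])-np.array(s["eef_pos"])*1000)
    yw=np.degrees(np.arctan2(M[1,1],M[0,1]));t=-((yaw-yw+90)%180-90)
    print("go",d.round(1),"turn",round(t,1),"yaw now",round(yw,1),"q6",round(float(np.degrees(s["joint_pos"][5])),1),"tilt",M[2].round(3), "t",round(s["t"],1))
def planpx(P,im,mask):
    q=P[mask][:,:2]*1000;c=np.median(q,0);k=np.linalg.norm(q-c,axis=1)<70;q=q[k];c=q.mean(0)
    w,V=np.linalg.eigh(np.cov((q-c).T));a=np.degrees(np.arctan2(V[1,1],V[0,1]))
    print(len(q),"c",c.round(1),"sd",np.sqrt(w).round(1)*np.sqrt(12),"ang",round((a+90)%180-90,1),"z",np.median(P[mask][:,2]).round(4))
    return c,a
E
python3 - <<'E'
from h import *
for n,b in(("side",((240,292,275,310),(292,338,275,312),(100,128,112,142))),("scene",((207,248,190,230),(186,213,218,258),(450,485,152,175)))):
    z=np.load("/tmp/%s0.npz"%n);im=z["im"];P=z["P"];S=cv2.cvtColor(im,cv2.COLOR_RGB2HSV)[...,1]
    for x0,x1,y0,y1 in b:
        k=np.zeros(S.shape,bool);k[y0:y1,x0:x1]=1;k&=(S<45)&np.isfinite(P[...,2])
        planpx(P,im,k)
go(552,29,190,83)
E
```

```text
287 c [ 446.5 -203.6] sd [34.64101615 91.7986928 ] ang -22.6 z 0.0118
268 c [ 588.  -251.9] sd [33.25537551 90.75946232] ang 24.5 z 0.0126
262 c [ 52.4 590.2] sd [ 47.80460229 108.77279072] ang -78.4 z 0.1192
252 c [ 449.2 -201.5] sd [39.49075841 97.68766555] ang -20.5 z 0.0102
227 c [ 593.9 -248. ] sd [32.56255518 95.95561474] ang 23.3 z 0.0116
341 c [ 57.8 599.2] sd [ 57.50408681 100.805357  ] ang -78.4 z 0.1174
go [-531.1 -421.    41. ] turn -6.1 yaw now 76.9 q6 -12.0 tilt [ 0.    -0.001 -1.   ] t 0.1
```

Call:
{"api": "servo_tool", "payload": {
  "travel": [
    [-40, -31, 0],
    [-79, -63, 0],
    [-118, -94, 0],
    [-157, -125, 0],
    [-196, -156, 0],
    [-235, -187, 0],
    [-270, -215, 0],
    [-300, -240, 0]
  ],
  "turn": [-1, -2, -3, -4, -5, -6, -6, -6],
  "jaw": 0
}}

```text
t: 0.95
eef_pos: [0.3691, 0.2562, 0.2312]
tool_rot: [0.063, 0.998, -0.0, 0.0]
force: [0.1, 0.7, -0.1]
gripper_width: 1.001
gripper_force: 0.0
```

Run:
```python
from h import *
go(552,29,190,83)
```

```text
go [-209.8 -202.6   41.2] turn -0.2 yaw now 82.8 q6 -63.5 tilt [-0. -0. -1.] t 0.9
```

Call:
{"api": "servo_tool", "payload": {
  "travel": [
    [-30, -30, 5],
    [-64, -62, 12],
    [-98, -95, 20],
    [-132, -128, 28],
    [-164, -160, 34],
    [-190, -184, 38],
    [-205, -198, 41],
    [-210, -203, 41]
  ],
  "turn": [0, 0, 0, 0, 0, 0, 0, 0]
}}

```text
t: 1.75
eef_pos: [0.5519, 0.0291, 0.1894]
tool_rot: [0.063, 0.998, -0.0, -0.001]
force: [-0.5, 0.6, 0.7]
gripper_width: 1.002
gripper_force: 0.0
```

Run:
```python
from h import *
go(552,29,190,83)
g=grab("wrist");save(g[0],"w1.png");P=cloud(g);im=g[0];np.savez("/tmp/w1.npz",im=im,P=P)
hs=cv2.cvtColor(im,cv2.COLOR_RGB2HSV)
k=(hs[...,0]>100)&(hs[...,0]<130)&(hs[...,1]>120)&(P[...,2]>.06)&(P[...,2]<.11)
planpx(P,im,k)
```

```text
go [-0.1 -0.  -0.6] turn -0.2 yaw now 82.8 q6 -92.3 tilt [ 0.001 -0.    -1.   ] t 1.8
3160 c [567.3  29.8] sd [ 17.32050808 107.73356023] ang -5.8 z 0.0834
```

View pics/w1.png

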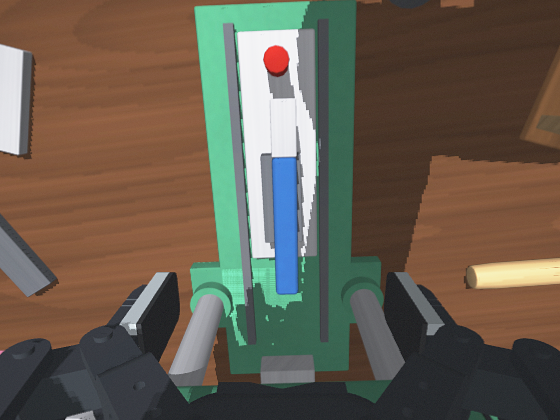

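Wrist view: the chisel lies along the bed, blue from (285,155) to (287,293), steel end towards the red peg at (276,60). The measured centre is about (548,32) with a yaw of -6°. I'll descend and grip.

Call:
{"api": "servo_tool", "payload": {
  "travel": [
    [4, 2, 20],
    [4, 2, 45],
    [4, 2, 70],
    [4, 2, 92],
    [4, 2, 106],
    [4, 2, 112],
    [4, 2, 116],
    [4, 2, 116]
  ],
  "turn": [-1, -1, -1, -1, -1, -1, -1, -1]
}}

```text
t: 2.6
eef_pos: [0.548, 0.0334, 0.0748]
tool_rot: [0.053, 0.999, -0.0, 0.0]
force: [-0.3, 0.1, 0.4]
gripper_width: 1.0
gripper_force: 0.0
```

Call:
{"api": "servo_tool", "payload": {
  "travel": [
    [0, 0, 0],
    [0, 0, 0],
    [0, 0, 0],
    [0, 0, 0],
    [0, 0, 0],
    [0, 0, 0],
    [0, 0, 0],
    [0, 0, 0]
  ],
  "turn": [0, 0, 0, 0, 0, 0, 0, 0],
  "jaw": 255,
  "grip_force": 60
}}

```text
t: 3.4
eef_pos: [0.548, 0.0332, 0.0748]
tool_rot: [0.053, 0.999, -0.0, 0.0]
force: [-1.4, 0.5, 5.3]
gripper_width: 0.189
gripper_force: 61.8
```

Call:
{"api": "servo_tool", "payload": {
  "travel": [
    [0, 0, 0],
    [0, 0, -2],
    [0, 0, -10],
    [0, 0, -22],
    [0, 0, -38],
    [0, 0, -52],
    [0, 0, -58],
    [0, 0, -60]
  ],
  "turn": [0, 0, 0, 0, 0, 0, 0, 0]
}}

```text
t: 4.2
eef_pos: [0.5484, 0.0332, 0.1356]
tool_rot: [0.053, 0.999, -0.0, 0.001]
force: [-0.7, 0.9, -2.0]
gripper_width: 0.189
gripper_force: 61.1
```

Run:
```python
from h import *
go(495.5,299.5,130,68)
z=np.load("/tmp/w1.npz")
g=grab("wrist");save(g[0],"w2.png");P=cloud(g);im=g[0]
hs=cv2.cvtColor(im,cv2.COLOR_RGB2HSV)
k=(hs[...,0]>100)&(hs[...,0]<130)&(hs[...,1]>120)&(P[...,2]>.06)&(P[...,2]<.2)
planpx(P,im,k);s=ctrl.get_state();print(s["eef_pos"],s["gripper_width"])
```

```text
go [ 80.9 259.2   5.4] turn 15.9 yaw now 83.9 q6 -93.0 tilt [-0.002 -0.    -1.   ] t 4.2
6861 c [555.8  32. ] sd [16.97409791 86.60254038] ang -6.1 z 0.1442
[0.54803707 0.03319987 0.13505352] 0.19166347418383356
```

View pics/w2.png

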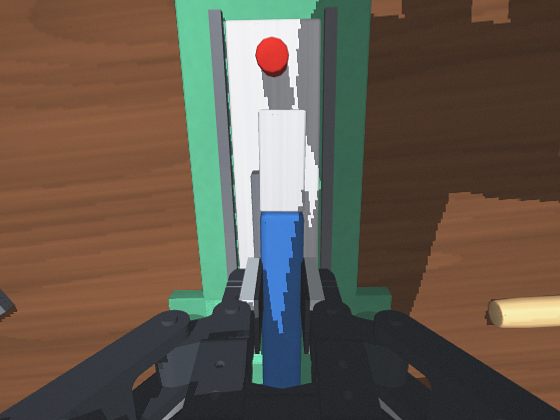

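Wrist view: the chisel is held squarely between the pads, the blue end at (282,380) and the steel end at (282,110). Carrying it to the rest now.

Call:
{"api": "servo_tool", "payload": {
  "travel": [
    [3, 10, -10],
    [15, 45, -18],
    [28, 90, -20],
    [42, 136, -20],
    [56, 182, -20],
    [68, 220, -20],
    [77, 248, -20],
    [81, 259, -20]
  ],
  "turn": [1, 4, 7, 10, 13, 15, 16, 16]
}}

```text
t: 5.05
eef_pos: [0.4932, 0.3017, 0.1533]
tool_rot: [0.19, 0.982, -0.0, -0.001]
force: [0.2, -0.6, -2.5]
gripper_width: 0.185
gripper_force: 61.1
```

Run:
```python
from h import *
g=grab("wrist");save(g[0],"w3.png");P=cloud(g);im=g[0];np.savez("/tmp/w3.npz",im=im,P=P)
go(495.5,299.5,60,68)
k=(P[...,2]>.03)&(P[...,2]<.06)&(np.hypot(P[...,0]-.4955,P[...,1]-.2995)<.09)
r=cv2.minAreaRect(P[k][:,:2].astype(np.float32)*1000);print(k.sum(),r)
```

```text
go [-3.3 -1.4 93.4] turn 0.1 yaw now 68.1 q6 -48.6 tilt [ 0.002 -0.    -1.   ] t 5.1
778 ((491.54913330078125, 301.60699462890625), (50.07127380371094, 90.32182312011719), 68.6950912475586)
```

View pics/w3.png

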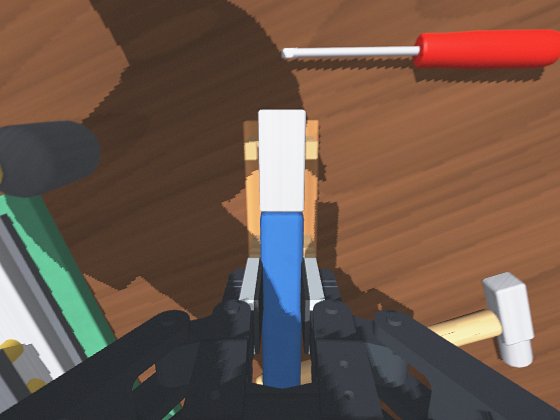

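Wrist view: the horns at (251,150) and (313,150) sit evenly about the chisel at x=282, so it's aligned. Lowering and releasing.

Call:
{"api": "servo_tool", "payload": {
  "travel": [
    [-1, 0, 15],
    [-1, 0, 40],
    [-1, 0, 65],
    [-1, 0, 85],
    [-1, 0, 97],
    [-1, 0, 103],
    [-1, 0, 106],
    [-1, 0, 107]
  ],
  "turn": [0, 0, 0, 0, 0, 0, 0, 0]
}}

```text
t: 5.9
eef_pos: [0.4963, 0.2989, 0.0477]
tool_rot: [0.192, 0.981, 0.0, 0.0]
force: [0.7, -0.5, -2.0]
gripper_width: 0.186
gripper_force: 61.0
```

Call:
{"api": "servo_tool", "payload": {
  "travel": [
    [0, 0, 0],
    [0, 0, 0],
    [0, 0, 0]
  ],
  "turn": [0, 0, 0]
}}

```text
t: 6.2
eef_pos: [0.4961, 0.2993, 0.048]
tool_rot: [0.192, 0.981, 0.0, 0.001]
force: [0.5, -0.5, -3.6]
gripper_width: 0.182
gripper_force: 61.0
```

Call:
{"api": "servo_tool", "payload": {
  "travel": [
    [0, 0, 1],
    [0, 0, 2],
    [0, 0, 3],
    [0, 0, 3]
  ],
  "turn": [0, 0, 0, 0]
}}

```text
t: 6.6
eef_pos: [0.4957, 0.2991, 0.0446]
tool_rot: [0.192, 0.981, -0.0, -0.0]
force: [-1.7, 0.5, 1.7]
gripper_width: 0.187
gripper_force: 61.5
```

Call:
{"api": "servo_tool", "payload": {
  "travel": [
    [0, 0, 0],
    [0, 0, 0],
    [0, 0, 0],
    [0, 0, 0],
    [0, 0, 0],
    [0, 0, -10],
    [0, 0, -50],
    [0, 0, -90]
  ],
  "turn": [0, 0, 0, 0, 0, 0, 0, 0],
  "jaw": 0
}}

```text
t: 7.4
eef_pos: [0.4948, 0.2987, 0.1351]
tool_rot: [0.192, 0.981, -0.001, -0.001]
force: [1.2, -0.0, 0.9]
gripper_width: 0.999
gripper_force: 0.0
```

Run:
```python
from h import *
g=grab("wrist");P=cloud(g);im=g[0]
hs=cv2.cvtColor(im,cv2.COLOR_RGB2HSV)
k=(hs[...,0]>100)&(hs[...,0]<130)&(hs[...,1]>120)&(P[...,2]>.03)&(P[...,2]<.08)
planpx(P,im,k)
go(447,-203,200,68.5)
```

```text
3727 c [514.1 291.8] sd [ 17.66691824 106.34791958] ang -22.2 z 0.0528
go [-141.1 -486.   -58.6] turn -0.6 yaw now 67.9 q6 -48.7 tilt [-0.009  0.008 -1.   ] t 7.5
```

Call:
{"api": "servo_tool", "payload": {
  "travel": [
    [-5, -15, -30],
    [-15, -50, -55],
    [-27, -93, -60],
    [-41, -140, -60],
    [-55, -188, -60],
    [-69, -236, -60],
    [-83, -284, -60],
    [-97, -332, -60]
  ],
  "turn": [0, 0, 0, 0, 0, 0, 0, 0]
}}

```text
t: 8.25
eef_pos: [0.4603, -0.047, 0.1952]
tool_rot: [0.192, 0.981, -0.0, 0.001]
force: [1.1, -0.4, -0.1]
gripper_width: 1.003
gripper_force: 0.0
```

Call:
{"api": "servo_tool", "payload": {
  "travel": [
    [-13, -45, 0],
    [-25, -88, 0],
    [-35, -122, 10],
    [-41, -142, 20],
    [-44, -151, 30],
    [-45, -154, 30],
    [-45, -154, 30]
  ],
  "turn": [0, 0, 0, 0, 0, 0, 0]
}}

```text
t: 8.95
eef_pos: [0.4444, -0.2041, 0.1644]
tool_rot: [0.192, 0.981, 0.0, -0.0]
force: [-0.8, 0.9, 0.1]
gripper_width: 0.999
gripper_force: 0.0
```

```bash
cat >> h.py <<'E'
def bar(lo,hi,near,zl=.004,zh=.02,smax=50):
    g=grab("wrist");P=cloud(g);im=g[0];hs=cv2.cvtColor(im,cv2.COLOR_RGB2HSV)
    k=(hs[...,1]<smax)&(hs[...,2]>lo)&(hs[...,2]<hi)&(P[...,2]>zl)&(P[...,2]<zh)&(np.hypot(P[...,0]-near[0]/1e3,P[...,1]-near[1]/1e3)<.08)
    planpx(P,im,k);return g,P,k
E
python3 - <<'E'
from h import *
g,P,k=bar(130,256,(447,-203));save(g[0],"w4.png")
r=cv2.minAreaRect(P[k][:,:2].astype(np.float32)*1000);print(r)
go(447,-203,100,68.5)
E
```

```text
3778 c [ 445.2 -201. ] sd [31.86973486 90.41305216] ang -21.9 z 0.0116
((447.38482666015625, -201.87139892578125), (32.02629089355469, 90.35911560058594), 68.11747741699219)
go [-1.8  1.7 64.7] turn -0.6 yaw now 67.9 q6 -106.8 tilt [-0.  0. -1.] t 9.0
```

View pics/w4.png

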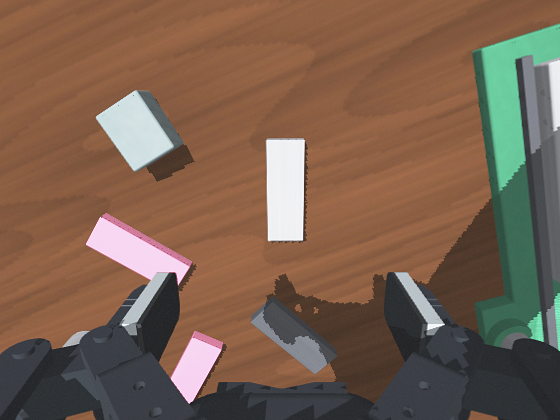

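Wrist view: the bright bar is at (285,190), square to the jaws. The dark bar is at (295,335), and the pinks lie to the left, at least 55 mm clear. Gripping.

Call:
{"api": "servo_tool", "payload": {
  "travel": [
    [-1, 3, 30],
    [-1, 3, 70],
    [-1, 3, 105],
    [-1, 3, 132],
    [-1, 3, 150],
    [-1, 3, 158],
    [-1, 3, 161],
    [-1, 3, 162]
  ],
  "turn": [0, 0, 0, 0, 0, 0, 0, 0]
}}

```text
t: 9.8
eef_pos: [0.4472, -0.2024, 0.0032]
tool_rot: [0.191, 0.982, -0.0, 0.001]
force: [0.5, 0.0, 0.6]
gripper_width: 1.0
gripper_force: 0.0
```

Call:
{"api": "servo_tool", "payload": {
  "travel": [
    [0, 0, 0],
    [0, 0, 0],
    [0, 0, 0],
    [0, 0, 0],
    [0, 0, 0],
    [0, 0, 0],
    [0, 0, 0]
  ],
  "turn": [0, 0, 0, 0, 0, 0, 0],
  "jaw": 255,
  "grip_force": 80
}}

```text
t: 10.5
eef_pos: [0.4469, -0.2028, 0.0032]
tool_rot: [0.192, 0.981, -0.0, 0.0]
force: [-1.3, 1.1, 6.1]
gripper_width: 0.348
gripper_force: 79.9
```

Call:
{"api": "servo_tool", "payload": {
  "travel": [
    [0, 0, -2],
    [0, 0, -15],
    [0, 0, -40],
    [0, 0, -70],
    [0, 0, -100],
    [0, 0, -120],
    [0, 0, -130],
    [0, 0, -130]
  ],
  "turn": [0, 0, 0, 0, 0, 0, 0, 0]
}}

```text
t: 11.3
eef_pos: [0.4471, -0.2028, 0.1338]
tool_rot: [0.192, 0.981, -0.001, 0.001]
force: [-0.5, 0.5, -2.6]
gripper_width: 0.345
gripper_force: 83.1
```

Run:
```python
from h import *
g=grab("wrist");save(g[0],"w5.png");P=cloud(g);np.savez("/tmp/w5.npz",im=g[0],P=P)
go(548.6,29.2,130,84.3)
```

```text
go [ -7.7 252.9   2.3] turn -16.4 yaw now 67.9 q6 -106.4 tilt [-0. -0. -1.] t 11.3
```

View pics/w5.png

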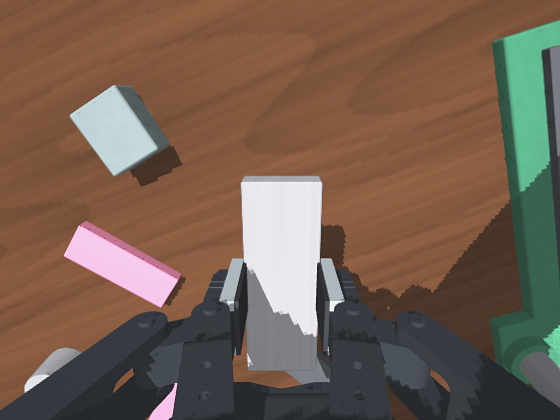

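The bright bar is held. Its ends look slightly different in width, so I'll check for pitch from the depth while carrying.

Call:
{"api": "servo_tool", "payload": {
  "travel": [
    [0, 10, -5],
    [-2, 45, -10],
    [-3, 90, -10],
    [-4, 138, -10],
    [-6, 185, -10],
    [-7, 225, -10],
    [-8, 248, -10],
    [-8, 253, -10]
  ],
  "turn": [-1, -4, -7, -10, -13, -15, -16, -16]
}}

```text
t: 12.15
eef_pos: [0.5486, 0.0324, 0.1409]
tool_rot: [0.051, 0.999, 0.001, -0.001]
force: [0.1, -0.1, -1.5]
gripper_width: 0.342
gripper_force: 83.1
```

```bash
cat >> h.py <<'E'
def plane(P,k):
    q=P[k];A=np.c_[q[:,:2]-q[:,:2].mean(0),np.ones(len(q))]
    c=None;w=np.ones(len(q),bool)
    for _ in range(4):
        c=np.linalg.lstsq(A[w],q[w,2],rcond=None)[0];w=abs(A@c-q[:,2])<.004
    print("plane slope x,y",c[:2].round(3),"z",c[2].round(4),len(q))
E
python3 - <<'E'
from h import *
for i in (0,1):
    if i==0:
        z=np.load("/tmp/w5.npz");im,P=z["im"],z["P"]
    else:
        g=grab("wrist");im=g[0];P=cloud(g);save(im,"w6.png");np.savez("/tmp/w6.npz",im=im,P=P)
    k=np.zeros(P.shape[:2],bool);k[195:270,255:310]=1;k&=np.isfinite(P[...,2]);plane(P,k)
print(ctrl.get_state()["eef_pos"])
go(548.6,29.2,90,84.3)
# bed from w1
z=np.load("/tmp/w1.npz");im,P=z["im"],z["P"]
k=(P[...,2]>.063)&(P[...,2]<.078)&(im[...,2]<im[...,0]*1.3)&(np.hypot(P[...,0]-.5486,P[...,1]-.0292)<.05)
print(k.sum(),cv2.minAreaRect(P[k][:,:2].astype(np.float32)*1000))
E
```

```text
plane slope x,y [ 0. -0.] z 0.1422 4108
plane slope x,y [-0.006  0.002] z 0.1493 4106
[0.54844764 0.03155241 0.14100242]
go [-0.5 -2.4 51. ] turn -0.2 yaw now 84.1 q6 -93.4 tilt [ 0.003  0.001 -1.   ] t 12.2
1229 ((550.58349609375, 29.412757873535156), (30.037809371948242, 69.52320098876953), 84.9725341796875)
```

Call:
{"api": "servo_tool", "payload": {
  "travel": [
    [-2, -2, 12],
    [-2, -2, 28],
    [-2, -2, 44],
    [-2, -2, 56],
    [-2, -2, 62],
    [-2, -2, 65],
    [-2, -2, 66],
    [-2, -2, 67]
  ],
  "turn": [0, 0, 0, 0, 0, 0, 0, 0]
}}

```text
t: 13.0
eef_pos: [0.5514, 0.0267, 0.0759]
tool_rot: [0.053, 0.999, -0.0, 0.001]
force: [0.3, 0.0, -3.5]
gripper_width: 0.337
gripper_force: 83.0
```

Call:
{"api": "servo_tool", "payload": {
  "travel": [
    [0, 0, 1],
    [0, 0, 2],
    [0, 0, 2]
  ],
  "turn": [0, 0, 0]
}}

```text
t: 13.3
eef_pos: [0.5508, 0.027, 0.0734]
tool_rot: [0.053, 0.999, -0.0, 0.0]
force: [-0.8, 0.2, -2.9]
gripper_width: 0.342
gripper_force: 83.0
```

Call:
{"api": "servo_tool", "payload": {
  "travel": [
    [0, 2, 0],
    [0, 2, 1],
    [0, 2, 2],
    [0, 2, 2]
  ],
  "turn": [0, 0, 0, 0]
}}

```text
t: 13.7
eef_pos: [0.5523, 0.0291, 0.0732]
tool_rot: [0.053, 0.999, 0.0, 0.001]
force: [-2.6, 0.3, 6.9]
gripper_width: 0.341
gripper_force: 84.1
```

Call:
{"api": "servo_tool", "payload": {
  "travel": [
    [0, 0, 0],
    [0, 0, 0],
    [0, 0, 0],
    [0, 0, 0],
    [0, 0, 0],
    [0, 0, -10],
    [0, 0, -50],
    [0, 0, -95]
  ],
  "turn": [0, 0, 0, 0, 0, 0, 0, 0],
  "jaw": 0
}}

```text
t: 14.5
eef_pos: [0.5496, 0.0291, 0.1664]
tool_rot: [0.053, 0.999, 0.0, -0.002]
force: [1.6, 0.2, -0.2]
gripper_width: 1.003
gripper_force: 0.0
```

Run:
```python
from h import *
g,P,k=bar(100,256,(550,29),.075,.09);save(g[0],"w7.png");plane(P,k)
print(cv2.minAreaRect(P[k][:,:2].astype(np.float32)*1000))
go(590,-250,165,114)
```

```text
5957 c [549.6  29.1] sd [31.86973486 90.41305216] ang -6.1 z 0.0816
plane slope x,y [-0.  0.] z 0.0816 5957
((552.4421997070312, 28.746383666992188), (32.0657844543457, 89.91227722167969), 83.92424774169922)
go [ -64.  -273.1   12.6] turn -30.1 yaw now 83.9 q6 -93.4 tilt [-0.012 -0.001 -1.   ] t 14.6
```

Call:
{"api": "servo_tool", "payload": {
  "travel": [
    [-2, -10, -10],
    [-11, -45, -20],
    [-22, -92, -20],
    [-33, -140, -20],
    [-44, -188, -20],
    [-54, -230, -10],
    [-61, -262, 5],
    [-64, -273, 13]
  ],
  "turn": [-2, -6, -11, -16, -21, -26, -29, -30]
}}

```text
t: 15.35
eef_pos: [0.5851, -0.2529, 0.1527]
tool_rot: [-0.206, 0.979, -0.0, -0.0]
force: [0.2, -0.5, 0.3]
gripper_width: 1.002
gripper_force: 0.0
```

Run:
```python
from h import *
g,P,k=bar(40,200,(590,-250),.006,.02,80);save(g[0],"w8.png")
print(cv2.minAreaRect(P[k][:,:2].astype(np.float32)*1000))
go(590,-250,3,114)
```

```text
3928 c [ 587.7 -250.8] sd [31.5233247  89.72023183] ang 24.2 z 0.0116
((589.8682250976562, -249.81478881835938), (89.956298828125, 31.703641891479492), 23.95930290222168)
go [ -6.3   0.3 148.4] turn -0.2 yaw now 113.8 q6 -148.0 tilt [ 0.002  0.001 -1.   ] t 15.4
```

View pics/w8.png

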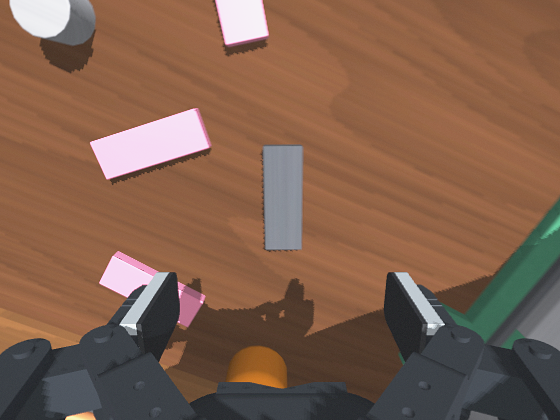

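Wrist view: the dark bar is at (283,197), aligned with the jaws. The nearest pink is at (150,145), clear of the fingers, and the jar at (257,370) is clear too. Gripping.

Call:
{"api": "servo_tool", "payload": {
  "travel": [
    [-4, 0, 25],
    [-4, 0, 60],
    [-4, 0, 95],
    [-4, 0, 122],
    [-4, 0, 138],
    [-4, 0, 145],
    [-4, 0, 148],
    [-4, 0, 149]
  ],
  "turn": [0, 0, 0, 0, 0, 0, 0, 0]
}}

```text
t: 16.2
eef_pos: [0.5902, -0.2483, 0.0057]
tool_rot: [-0.207, 0.978, -0.001, 0.001]
force: [0.4, -0.1, 0.8]
gripper_width: 1.001
gripper_force: 0.0
```

Call:
{"api": "servo_tool", "payload": {
  "travel": [
    [0, 0, 0],
    [0, 0, 0],
    [0, 0, 0],
    [0, 0, 0],
    [0, 0, 0],
    [0, 0, 0],
    [0, 0, 0]
  ],
  "turn": [0, 0, 0, 0, 0, 0, 0],
  "jaw": 255
}}

```text
t: 16.9
eef_pos: [0.5898, -0.2482, 0.0054]
tool_rot: [-0.207, 0.978, -0.001, 0.0]
force: [-0.8, 1.2, 5.9]
gripper_width: 0.34
gripper_force: 79.8
```

Call:
{"api": "servo_tool", "payload": {
  "travel": [
    [0, 0, -2],
    [0, 0, -15],
    [0, 0, -40],
    [0, 0, -75],
    [0, 0, -110],
    [0, 0, -135],
    [0, 0, -145],
    [0, 0, -145]
  ],
  "turn": [0, 0, 0, 0, 0, 0, 0, 0]
}}

```text
t: 17.7
eef_pos: [0.5899, -0.2482, 0.151]
tool_rot: [-0.207, 0.978, -0.001, 0.001]
force: [-0.2, 0.5, -2.9]
gripper_width: 0.339
gripper_force: 79.5
```

Run:
```python
from h import *
g=grab("wrist");im=g[0];P=cloud(g);save(im,"w9.png")
k=np.zeros(P.shape[:2],bool);k[195:270,255:310]=1;k&=np.isfinite(P[...,2]);plane(P,k)
go(550.5,29,150,84)
```

```text
plane slope x,y [ 0.    -0.003] z 0.1572 4104
go [-76.9 268.4  -1. ] turn 29.9 yaw now 113.9 q6 -147.5 tilt [ 0.  0. -1.] t 17.8
```

Call:
{"api": "servo_tool", "payload": {
  "travel": [
    [-3, 10, -5],
    [-13, 46, -8],
    [-27, 93, -8],
    [-40, 140, -8],
    [-53, 187, -8],
    [-66, 230, -4],
    [-74, 260, 0],
    [-77, 268, 0]
  ],
  "turn": [2, 6, 11, 16, 21, 26, 29, 30]
}}

```text
t: 18.55
eef_pos: [0.5479, 0.0322, 0.1458]
tool_rot: [0.052, 0.999, 0.001, -0.003]
force: [0.1, -1.8, -1.5]
gripper_width: 0.343
gripper_force: 79.7
```

Call:
{"api": "servo_tool", "payload": {
  "travel": [
    [0, 0, 10],
    [0, 0, 25],
    [0, 0, 40],
    [0, 0, 48],
    [0, 0, 54],
    [0, 0, 54],
    [0, 0, 54]
  ],
  "turn": [0, 0, 0, 0, 0, 0, 0]
}}

```text
t: 19.25
eef_pos: [0.5515, 0.0282, 0.0956]
tool_rot: [0.053, 0.999, -0.0, 0.0]
force: [0.2, 0.9, -1.8]
gripper_width: 0.337
gripper_force: 79.7
```

Run:
```python
from h import *
s=ctrl.get_state();print(s["force"],s["eef_pos"])
go(550.5,29,87.4,84)
```

```text
[ 0.22530059  0.92128926 -1.78061809] [0.55147543 0.02816901 0.09560189]
go [1.1 0.7 8.2] turn -0.1 yaw now 83.9 q6 -93.5 tilt [-0.001 -0.    -1.   ] t 19.2
```

Call:
{"api": "servo_tool", "payload": {
  "travel": [
    [1, 1, 2],
    [1, 1, 4],
    [1, 1, 6],
    [1, 1, 8],
    [1, 1, 9],
    [1, 1, 9]
  ],
  "turn": [0, 0, 0, 0, 0, 0]
}}

```text
t: 19.85
eef_pos: [0.5508, 0.0296, 0.0874]
tool_rot: [0.053, 0.999, -0.0, 0.001]
force: [-1.9, 0.9, 4.2]
gripper_width: 0.343
gripper_force: 80.4
```

Call:
{"api": "servo_tool", "payload": {
  "travel": [
    [0, 0, 0],
    [0, 0, 0],
    [0, 0, 0],
    [0, 0, 0],
    [0, 0, 0],
    [0, 0, -10],
    [0, 0, -50],
    [0, 0, -95]
  ],
  "turn": [0, 0, 0, 0, 0, 0, 0, 0],
  "jaw": 0
}}

```text
t: 20.65
eef_pos: [0.5489, 0.0298, 0.1814]
tool_rot: [0.053, 0.999, 0.0, -0.002]
force: [0.6, -0.8, 0.0]
gripper_width: 0.999
gripper_force: 0.0
```

Run:
```python
from h import *
g,P,k=bar(40,256,(550,29),.087,.1,80);save(g[0],"w10.png");plane(P,k)
print(cv2.minAreaRect(P[k][:,:2].astype(np.float32)*1000))
im=g[0];hs=cv2.cvtColor(im,cv2.COLOR_RGB2HSV)
r=((hs[...,0]<8)|(hs[...,0]>172))&(hs[...,1]>130)&(P[...,2]>.072)&(P[...,2]<.085)&(np.hypot(P[...,0]-.449,P[...,1]-.039)<.03)
print("peg",r.sum(),P[r].mean(0),cv2.minAreaRect(P[r][:,:2].astype(np.float32)*1000))
go(449,39,60,84)
```

```text
5808 c [547.6  29.7] sd [31.86973486 89.72023183] ang -6.0 z 0.0936
plane slope x,y [0.001 0.001] z 0.0935 5808
((550.4454956054688, 29.381671905517578), (32.10093307495117, 89.70338439941406), 83.97563934326172)
peg 595 [0.45321742 0.03795525 0.07745497] ((453.13372802734375, 37.93309783935547), (16.326175689697266, 16.88418960571289), 83.60977172851562)
go [107.4  -1.2 130.3] turn -0.1 yaw now 83.9 q6 -93.4 tilt [-0.013 -0.001 -1.   ] t 20.7
```

View pics/w10.png

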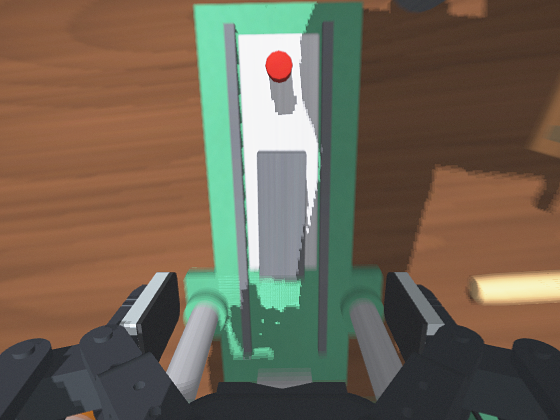

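Wrist view: both bars are stacked, the dark one on top at (282,213), square on the bed (centre within about 1 mm, yaw -6°). The peg is at (279,66), i.e. (453,38). Going to grip it.

Call:
{"api": "servo_tool", "payload": {
  "travel": [
    [15, 0, 0],
    [45, -1, 0],
    [80, -2, 10],
    [100, -2, 40],
    [104, -2, 80],
    [104, -2, 110],
    [104, -2, 126],
    [104, -2, 131]
  ],
  "turn": [0, 0, 0, 0, 0, 0, 0, 0]
}}

```text
t: 21.5
eef_pos: [0.4453, 0.0389, 0.049]
tool_rot: [0.053, 0.999, 0.0, -0.001]
force: [0.6, -0.3, 0.5]
gripper_width: 1.0
gripper_force: 0.0
```

Call:
{"api": "servo_tool", "payload": {
  "travel": [
    [0, 0, 0],
    [0, 0, 0],
    [0, 0, 0],
    [0, 0, 0],
    [0, 0, 0],
    [0, 0, 0],
    [0, 0, 0],
    [0, 0, 0]
  ],
  "turn": [0, 0, 0, 0, 0, 0, 0, 0],
  "jaw": 255,
  "grip_force": 40
}}

```text
t: 22.3
eef_pos: [0.4473, 0.0389, 0.0511]
tool_rot: [0.053, 0.999, 0.0, 0.001]
force: [-1.9, 2.0, 6.3]
gripper_width: 0.197
gripper_force: 39.0
```

Call:
{"api": "servo_tool", "payload": {
  "travel": [
    [-2, 0, 0],
    [-8, 0, 0],
    [-16, 0, 0],
    [-25, 0, 0],
    [-34, 0, 0],
    [-43, 0, 0],
    [-52, 0, 0],
    [-60, 0, 0]
  ],
  "turn": [0, 0, 0, 0, 0, 0, 0, 0]
}}

```text
t: 23.1
eef_pos: [0.5068, 0.0336, 0.0511]
tool_rot: [0.053, 0.999, 0.001, -0.0]
force: [-2.7, 7.3, 9.2]
gripper_width: 0.193
gripper_force: 39.5
```

Call:
{"api": "servo_tool", "payload": {
  "travel": [
    [-9, 0, 0],
    [-18, 0, 0],
    [-27, 0, 0],
    [-36, 0, 0],
    [-44, 0, 0],
    [-51, 0, 0],
    [-56, 0, 0],
    [-58, 0, 0]
  ],
  "turn": [0, 0, 0, 0, 0, 0, 0, 0]
}}

```text
t: 23.9
eef_pos: [0.5621, 0.0287, 0.0511]
tool_rot: [0.053, 0.999, 0.002, -0.003]
force: [-16.0, 10.6, 20.8]
gripper_width: 0.194
gripper_force: 40.7
```

Call:
{"api": "servo_tool", "payload": {
  "travel": [
    [-1, 0, 0],
    [-2, 0, 0],
    [-3, 0, 0],
    [-4, 0, 0]
  ],
  "turn": [0, 0, 0, 0]
}}

```text
t: 24.3
eef_pos: [0.562, 0.0287, 0.0511]
tool_rot: [0.053, 0.999, 0.002, -0.008]
force: [-29.2, 9.7, 32.5]
gripper_width: 0.198
gripper_force: 41.8
```

Call:
{"api": "servo_tool", "payload": {
  "travel": [
    [2, 0, 0],
    [4, 0, 0],
    [4, 0, 0]
  ],
  "turn": [0, 0, 0]
}}

```text
t: 24.6
eef_pos: [0.5621, 0.0286, 0.0512]
tool_rot: [0.053, 0.999, 0.002, -0.002]
force: [-9.2, 10.2, 14.6]
gripper_width: 0.196
gripper_force: 40.0
```

Call:
{"api": "servo_tool", "payload": {
  "travel": [
    [0, 0, 0],
    [0, 0, 0],
    [0, 0, 0],
    [0, 0, 0],
    [0, 0, 0],
    [0, 0, -10],
    [0, 0, -30],
    [20, 0, -50]
  ],
  "turn": [0, 0, 0, 0, 0, 0, 0, 0],
  "jaw": 0
}}

```text
t: 25.4
eef_pos: [0.5456, 0.0277, 0.1019]
tool_rot: [0.054, 0.999, -0.0, 0.001]
force: [0.3, 0.8, 0.9]
gripper_width: 0.997
gripper_force: 0.0
```

Run:
```python
from h import *
g=grab("wrist");im=g[0];P=cloud(g);save(im,"w11.png")
hs=cv2.cvtColor(im,cv2.COLOR_RGB2HSV)
r=((hs[...,0]<8)|(hs[...,0]>172))&(hs[...,1]>130)&(P[...,2]>.070)&(P[...,2]<.085)
q=P[r];c=np.median(q,0);q=q[np.linalg.norm(q-c,axis=1)<.02]
print("peg",len(q),q.mean(0),cv2.minAreaRect(q[:,:2].astype(np.float32)*1000))
go(573,25,60,84)
g=grab("side");save(cv2.resize(g[0][140:270,230:370],None,fx=4,fy=4,interpolation=cv2.INTER_CUBIC),"s1.png");P=cloud(g);im=g[0]
k=np.zeros(P.shape[:2],bool);k[205:240,250:320]=1
hs=cv2.cvtColor(im,cv2.COLOR_RGB2HSV)
r=k&((hs[...,0]<8)|(hs[...,0]>172))&(hs[...,1]>120)
print(P[r].mean(0),r.sum())
```

```text
peg 813 [0.56510994 0.02812097 0.07653871] ((566.322509765625, 27.994258880615234), (15.078981399536133, 16.71720314025879), 8.444694519042969)
go [-28.9  -0.2  44.8] turn -0.1 yaw now 83.9 q6 -93.6 tilt [-0.003 -0.    -1.   ] t 25.4
[0.565435   0.01438992 0.06907664] 26
```

View pics/s1.png

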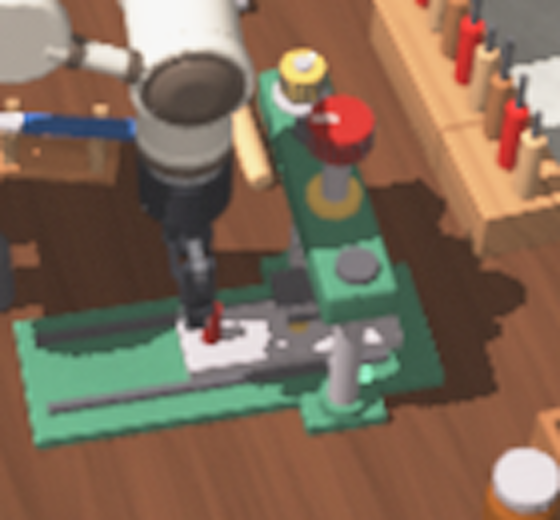

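Enlarged side view: the sled is well in, the peg at (212,325), the stack under the crosshead around (300,290), and the chisel on the rest at (60,123). The sled hit a firm stop, and I'll check it against the wheel from above.

Call:
{"api": "servo_tool", "payload": {
  "travel": [
    [10, 0, -45],
    [15, 0, -92],
    [15, 0, -140],
    [15, 0, -188],
    [15, 0, -235],
    [0, 0, -275],
    [-15, 0, -295],
    [-25, 0, -300]
  ],
  "turn": [0, 0, 0, 0, 0, 0, 0, 0]
}}

```text
t: 26.3
eef_pos: [0.5709, 0.0252, 0.4039]
tool_rot: [0.053, 0.999, -0.0, 0.003]
force: [0.5, 0.1, -0.4]
gripper_width: 0.995
gripper_force: 0.0
```

Call:
{"api": "servo_tool", "payload": {
  "travel": [
    [-25, 0, 0],
    [-60, 0, 0],
    [-90, 0, 0],
    [-102, 0, 0],
    [-105, 0, 0],
    [-105, 0, 0]
  ],
  "turn": [0, 0, 0, 0, 0, 0]
}}

```text
t: 26.9
eef_pos: [0.6734, 0.0143, 0.3996]
tool_rot: [0.053, 0.999, 0.0, -0.0]
force: [-0.0, -0.5, -0.4]
gripper_width: 1.0
gripper_force: 0.0
```

Run:
```python
from h import *
s=ctrl.get_state();print(s["eef_pos"])
g=grab("wrist");im=g[0];P=cloud(g);save(im,"w12.png");np.savez("/tmp/w12.npz",im=im,P=P)
hs=cv2.cvtColor(im,cv2.COLOR_RGB2HSV)
red=((hs[...,0]<8)|(hs[...,0]>172))&(hs[...,1]>110)
def rep(n,k):
    q=P[k]; print(n,len(q),np.nanmean(q,0).round(4),np.nanmedian(q[:,2]).round(4),cv2.minAreaRect(q[:,:2].astype(np.float32)*1000))
rep("peg",red&(P[...,2]>.065)&(P[...,2]<.09)&(np.hypot(P[...,0]-.567,P[...,1]-.028)<.03))
w=(np.hypot(P[...,0]-.668,P[...,1]-.0175)<.035)&(P[...,2]>.283)
rep("wheeltop",w)
n=(np.hypot(P[...,0]-.68,P[...,1]-.135)<.03)&(P[...,2]>.222)
rep("nuttop",n)
b=(P[...,2]>.08)&(P[...,2]<.1)&(np.hypot(P[...,0]-.64,P[...,1]-.02)<.05)
if b.sum():rep("bars",b)
```

```text
[0.67344581 0.01432556 0.39959118]
peg 160 [0.5681 0.028  0.0775] 0.0777 ((568.040283203125, 28.120861053466797), (15.978374481201172, 16.13194465637207), 83.3603515625)
wheeltop 16154 [0.6623 0.0195 0.4345] 0.4789 ((666.2177124023438, 21.508058547973633), (54.19968032836914, 59.080684661865234), 25.87123680114746)
nuttop 1596 [0.6761 0.1347 0.2333] 0.2334 ((677.54345703125, 136.4320831298828), (39.694297790527344, 39.749778747558594), 61.349552154541016)
bars 464 [0.6309 0.0227 0.0934] 0.0935 ((630.9957885742188, 22.481861114501953), (31.445388793945312, 20.607816696166992), 83.90169525146484)
```

View pics/w12.png

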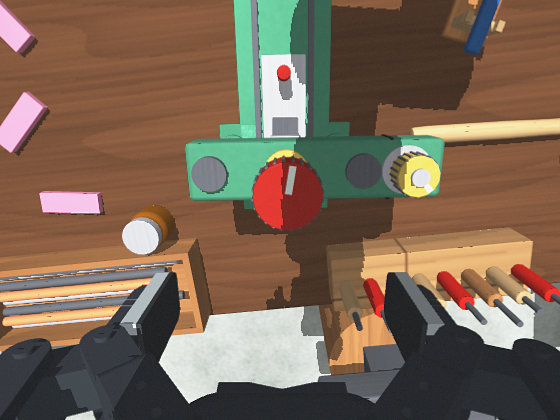

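Wrist view: peg at (284,73), wheel (288,190) with its white mark at (291,180), nut at (415,175), stack end at (285,125) under the crosshead, and the chisel on the rest at (483,25). Refining the wheel centre.

Run:
```python
from h import *
z=np.load("/tmp/w12.npz");im,P=z["im"],z["P"]
hs=cv2.cvtColor(im,cv2.COLOR_RGB2HSV)
k=(np.hypot(P[...,0]-.668,P[...,1]-.0175)<.045)&(P[...,2]>.280)&(P[...,2]<.305)
k[240:]=0
q=P[k];zt=np.median(q[:,2]);q=q[abs(q[:,2]-zt)<.004]
print(len(q),zt,cv2.minEnclosingCircle(q[:,:2].astype(np.float32)*1000),q.mean(0),cv2.minAreaRect(q[:,:2].astype(np.float32)*1000))
for nm,lo,hi,c in(("crosshead",.19,.203,(.668,.08)),("post",.1,.3,(.66,-.06))):
    k=(P[...,2]>lo)&(P[...,2]<hi)&(np.hypot(P[...,0]-c[0],P[...,1]-c[1])<.15);k[240:]=0
    print(nm,k.sum(),np.median(P[k][:,2]),cv2.minAreaRect(P[k][:,:2].astype(np.float32)*1000))
go(668,17.5,300,150)
```

```text
3863 0.292946795929378 ((667.6078491210938, 18.95499610900879), 27.25368309020996) [0.6662637  0.0192632  0.29292838] ((667.3668212890625, 19.131935119628906), (53.42691421508789, 53.44207000732422), 57.27608108520508)
crosshead 8141 0.19746833252861118 ((670.2027587890625, 51.78632354736328), (242.9419403076172, 61.46952438354492), 85.21819305419922)
post 12234 0.1986298788388958 ((666.0341186523438, 4.638214111328125), (169.8102264404297, 60.57484817504883), 84.85413360595703)
go [  5.3   2.5 100.1] turn -66.1 yaw now 83.9 q6 -92.9 tilt [ 0.  0. -1.] t 26.9
```

Call:
{"api": "servo_tool", "payload": {
  "travel": [
    [3, 2, 10],
    [7, 4, 20],
    [7, 4, 35],
    [7, 4, 50],
    [7, 4, 65],
    [7, 4, 78],
    [7, 4, 88],
    [7, 4, 92]
  ],
  "turn": [-8, -16, -24, -32, -40, -48, -56, -64]
}}

```text
t: 27.75
eef_pos: [0.6656, 0.0194, 0.3075]
tool_rot: [-0.487, 0.874, 0.0, -0.001]
force: [0.9, -0.2, -0.4]
gripper_width: 0.998
gripper_force: 0.0
```

Call:
{"api": "servo_tool", "payload": {
  "travel": [
    [0, 0, 10],
    [0, 0, 20],
    [0, 0, 30],
    [0, 0, 36],
    [0, 0, 39],
    [0, 0, 39]
  ],
  "turn": [-6, -6, -6, -6, -6, -6]
}}

```text
t: 28.35
eef_pos: [0.6665, 0.0191, 0.2688]
tool_rot: [-0.529, 0.849, 0.0, -0.0]
force: [-0.1, 0.1, -0.3]
gripper_width: 1.002
gripper_force: 0.0
```

Run:
```python
from h import *
go(667,19,268,154)
```

```text
go [-0.1 -0.5  0.8] turn -0.1 yaw now 153.9 q6 -162.6 tilt [ 0.     0.001 -1.   ] t 28.4
```

Grip the wheel and begin with one short turn to see the torque.

Call:
{"api": "servo_tool", "payload": {
  "travel": [
    [0, 0, 0],
    [0, 0, 0],
    [0, 0, 0],
    [0, 0, 0],
    [0, 0, 0],
    [0, 0, 0],
    [0, 0, 0]
  ],
  "turn": [0, 0, 0, 0, 0, 0, 0],
  "jaw": 255,
  "grip_force": 80
}}

```text
t: 29.05
eef_pos: [0.6668, 0.0192, 0.2705]
tool_rot: [-0.529, 0.849, -0.0, 0.0]
force: [-1.9, 0.3, 5.7]
gripper_width: 0.579
gripper_force: 85.0
```

Call:
{"api": "servo_tool", "payload": {
  "travel": [
    [0, 0, 0.5],
    [0, 0, 1.1],
    [0, 0, 1.6],
    [0, 0, 2.1],
    [0, 0, 2.7],
    [0, 0, 3.2],
    [0, 0, 3.7],
    [0, 0, 4.3]
  ],
  "turn": [8, 16, 24, 32, 40, 48, 56, 64]
}}

```text
t: 29.85
eef_pos: [0.6667, 0.0192, 0.2662]
tool_rot: [0.003, 1.0, -0.0, 0.0]
force: [-3.4, 1.5, 5.5]
gripper_width: 0.581
gripper_force: 85.2
```

Run:
```python
from h import *
go(667,19,268,154);s=ctrl.get_state();print(s["wrist_torque"],s["force"])
```

```text
go [-0.3 -0.2 -1.8] turn -64.4 yaw now 89.6 q6 -98.3 tilt [-0.001 -0.    -1.   ] t 29.9
[-0.01834057  0.61523538  0.19735995] [-3.38058939  1.46561208  5.45603634]
```

Call:
{"api": "servo_tool", "payload": {
  "travel": [
    [0, 0, 0.5],
    [0, 0, 1.1],
    [0, 0, 1.6],
    [0, 0, 2.1],
    [0, 0, 2.7],
    [0, 0, 3.2],
    [0, 0, 3.7],
    [0, 0, 4.3]
  ],
  "turn": [8, 16, 24, 32, 40, 48, 56, 64]
}}

```text
t: 30.65
eef_pos: [0.6666, 0.0193, 0.262]
tool_rot: [0.533, 0.846, -0.0, 0.0]
force: [-3.6, 0.3, 6.7]
gripper_width: 0.58
gripper_force: 85.4
```

Call:
{"api": "servo_tool", "payload": {
  "travel": [
    [0, 0, 0.5],
    [0, 0, 1.1],
    [0, 0, 1.6],
    [0, 0, 2.1],
    [0, 0, 2.7],
    [0, 0, 3.2],
    [0, 0, 3.7],
    [0, 0, 4.3]
  ],
  "turn": [8, 16, 24, 32, 40, 48, 56, 64]
}}

```text
t: 31.45
eef_pos: [0.6667, 0.0195, 0.2577]
tool_rot: [0.9, 0.435, 0.0, -0.0]
force: [-3.6, 0.6, 7.2]
gripper_width: 0.577
gripper_force: 85.3
```

Call:
{"api": "servo_tool", "payload": {
  "travel": [
    [0, 0, 0.5],
    [0, 0, 1.1],
    [0, 0, 1.6],
    [0, 0, 2.1],
    [0, 0, 2.7],
    [0, 0, 3.2],
    [0, 0, 3.7],
    [0, 0, 4.3]
  ],
  "turn": [8, 16, 24, 32, 40, 48, 56, 64]
}}

```text
t: 32.25
eef_pos: [0.667, 0.0194, 0.2534]
tool_rot: [0.994, -0.108, 0.001, -0.0]
force: [-3.6, 0.3, 6.2]
gripper_width: 0.58
gripper_force: 85.4
```

Call:
{"api": "servo_tool", "payload": {
  "travel": [
    [0, 0, 0.5],
    [0, 0, 1.1],
    [0, 0, 1.6],
    [0, 0, 2.1],
    [0, 0, 2.7],
    [0, 0, 3.2],
    [0, 0, 3.7],
    [0, 0, 4.3]
  ],
  "turn": [8, 16, 24, 32, 40, 48, 56, 64]
}}

```text
t: 33.05
eef_pos: [0.6669, 0.0193, 0.2491]
tool_rot: [0.786, -0.618, 0.0, -0.0]
force: [-3.8, 1.2, 6.7]
gripper_width: 0.582
gripper_force: 85.4
```

Run:
```python
from h import *
go(667,19,268,154);s=ctrl.get_state();print(s["wrist_torque"],s["force"],s["gripper_width"],s["eef_pos"])
```

```text
go [  0.3  -0.1 -18.9] turn 39.6 yaw now -166.4 q6 157.7 tilt [ 0.    -0.001 -1.   ] t 33.0
[0.13213015 0.56131404 0.20094988] [-3.76131767  1.1656798   6.72241573] 0.5816432287834914 [0.66688509 0.01925423 0.24914093]
```

Call:
{"api": "servo_tool", "payload": {
  "travel": [
    [0, 0, 0],
    [0, 0, 0],
    [0, 0, 0],
    [0, 0, 0],
    [0, 0, 0]
  ],
  "turn": [0, 0, 0, 0, 0],
  "jaw": 0
}}

```text
t: 33.55
eef_pos: [0.6668, 0.019, 0.2477]
tool_rot: [0.788, -0.616, 0.0, -0.0]
force: [0.1, -0.1, -0.1]
gripper_width: 1.002
gripper_force: 0.0
```

Call:
{"api": "servo_tool", "payload": {
  "travel": [
    [0, 0, 0],
    [0, 0, 0],
    [0, 0, 0],
    [0, 0, 0],
    [0, 0, 0],
    [0, 0, 0],
    [0, 0, 0],
    [0, 0, 0]
  ],
  "turn": [-8, -16, -24, -32, -40, -48, -56, -64]
}}

```text
t: 34.35
eef_pos: [0.6668, 0.0191, 0.2478]
tool_rot: [0.995, -0.102, 0.0, 0.0]
force: [0.1, 0.5, -0.2]
gripper_width: 1.0
gripper_force: 0.0
```

Call:
{"api": "servo_tool", "payload": {
  "travel": [
    [0, 0, 0],
    [0, 0, 0],
    [0, 0, 0],
    [0, 0, 0],
    [0, 0, 0],
    [0, 0, 0],
    [0, 0, 0],
    [0, 0, 0]
  ],
  "turn": [-8, -16, -24, -32, -40, -48, -56, -64]
}}

```text
t: 35.15
eef_pos: [0.6668, 0.0191, 0.2478]
tool_rot: [0.898, 0.44, 0.0, 0.0]
force: [-0.7, -0.6, -0.8]
gripper_width: 0.998
gripper_force: 0.0
```

Call:
{"api": "servo_tool", "payload": {
  "travel": [
    [0, 0, 0],
    [0, 0, 0],
    [0, 0, 0],
    [0, 0, 0],
    [0, 0, 0],
    [0, 0, 0],
    [0, 0, 0],
    [0, 0, 0]
  ],
  "turn": [-8, -16, -24, -32, -40, -48, -56, -64]
}}

```text
t: 35.95
eef_pos: [0.6668, 0.0191, 0.2478]
tool_rot: [0.528, 0.849, 0.0, 0.0]
force: [0.1, -0.5, -0.7]
gripper_width: 1.001
gripper_force: 0.0
```

Call:
{"api": "servo_tool", "payload": {
  "travel": [
    [0, 0, 0],
    [0, 0, 0],
    [0, 0, 0],
    [0, 0, 0],
    [0, 0, 0],
    [0, 0, 0],
    [0, 0, 0],
    [0, 0, 0]
  ],
  "turn": [-8, -16, -24, -32, -40, -48, -56, -64]
}}

```text
t: 36.75
eef_pos: [0.6668, 0.0191, 0.2478]
tool_rot: [-0.002, 1.0, -0.0, 0.0]
force: [0.4, -0.3, 0.4]
gripper_width: 0.999
gripper_force: 0.0
```

Call:
{"api": "servo_tool", "payload": {
  "travel": [
    [0, 0, 0],
    [0, 0, 0],
    [0, 0, 0],
    [0, 0, 0],
    [0, 0, 0],
    [0, 0, 0],
    [0, 0, 0],
    [0, 0, 0]
  ],
  "turn": [-8, -16, -24, -32, -40, -48, -56, -64]
}}

```text
t: 37.55
eef_pos: [0.6668, 0.0191, 0.2478]
tool_rot: [-0.532, 0.847, -0.0, 0.0]
force: [0.6, 0.7, -0.3]
gripper_width: 0.998
gripper_force: 0.0
```

Call:
{"api": "servo_tool", "payload": {
  "travel": [
    [0, 0, 0],
    [0, 0, 0],
    [0, 0, 0],
    [0, 0, 0],
    [0, 0, 0],
    [0, 0, 0],
    [0, 0, 0]
  ],
  "turn": [0, 0, 0, 0, 0, 0, 0],
  "jaw": 255
}}

```text
t: 38.25
eef_pos: [0.6667, 0.0192, 0.2484]
tool_rot: [-0.529, 0.849, -0.0, 0.0]
force: [-3.5, 0.6, 4.7]
gripper_width: 0.585
gripper_force: 85.4
```

Run:
```python
from h import *
go(667,19,268,154);s=ctrl.get_state();print(s["wrist_torque"],s["force"],s["gripper_width"],s["eef_pos"])
```

```text
go [  0.   -0.3 -19.6] turn -0.1 yaw now 153.9 q6 -162.6 tilt [-0. -0. -1.] t 38.2
[ 0.11772491  0.5844696  -0.32132628] [-3.53209545  0.5548635   4.70258828] 0.584831070454243 [0.66672969 0.01916652 0.24838971]
```

Call:
{"api": "servo_tool", "payload": {
  "travel": [
    [0, 0, 0.5],
    [0, 0, 1.1],
    [0, 0, 1.6],
    [0, 0, 2.1],
    [0, 0, 2.7],
    [0, 0, 3.2],
    [0, 0, 3.7],
    [0, 0, 4.3]
  ],
  "turn": [8, 16, 24, 32, 40, 48, 56, 64]
}}

```text
t: 39.05
eef_pos: [0.6667, 0.0193, 0.2441]
tool_rot: [0.003, 1.0, -0.0, 0.0]
force: [-3.9, 0.6, 7.1]
gripper_width: 0.58
gripper_force: 85.4
```

Call:
{"api": "servo_tool", "payload": {
  "travel": [
    [0, 0, 0.5],
    [0, 0, 1.1],
    [0, 0, 1.6],
    [0, 0, 2.1],
    [0, 0, 2.7],
    [0, 0, 3.2],
    [0, 0, 3.7],
    [0, 0, 4.3]
  ],
  "turn": [8, 16, 24, 32, 40, 48, 56, 64]
}}

```text
t: 39.85
eef_pos: [0.6666, 0.0194, 0.2398]
tool_rot: [0.533, 0.846, 0.0, -0.0]
force: [-2.7, 2.0, 6.2]
gripper_width: 0.581
gripper_force: 85.5
```

Call:
{"api": "servo_tool", "payload": {
  "travel": [
    [0, 0, 0.5],
    [0, 0, 1.1],
    [0, 0, 1.6],
    [0, 0, 2.1],
    [0, 0, 2.7],
    [0, 0, 3.2],
    [0, 0, 3.7],
    [0, 0, 4.3]
  ],
  "turn": [8, 16, 24, 32, 40, 48, 56, 64]
}}

```text
t: 40.65
eef_pos: [0.6668, 0.0195, 0.2356]
tool_rot: [0.9, 0.435, 0.0, -0.0]
force: [-2.6, 0.5, 5.4]
gripper_width: 0.579
gripper_force: 85.5
```

Call:
{"api": "servo_tool", "payload": {
  "travel": [
    [0, 0, 0.5],
    [0, 0, 1.1],
    [0, 0, 1.6],
    [0, 0, 2.1],
    [0, 0, 2.7],
    [0, 0, 3.2],
    [0, 0, 3.7],
    [0, 0, 4.3]
  ],
  "turn": [8, 16, 24, 32, 40, 48, 56, 64]
}}

```text
t: 41.45
eef_pos: [0.667, 0.0194, 0.2313]
tool_rot: [0.994, -0.108, 0.0, -0.0]
force: [-2.5, 1.1, 5.3]
gripper_width: 0.582
gripper_force: 85.5
```

Call:
{"api": "servo_tool", "payload": {
  "travel": [
    [0, 0, 0.5],
    [0, 0, 1.1],
    [0, 0, 1.6],
    [0, 0, 2.1],
    [0, 0, 2.7],
    [0, 0, 3.2],
    [0, 0, 3.7],
    [0, 0, 4.3]
  ],
  "turn": [8, 16, 24, 32, 40, 48, 56, 64]
}}

```text
t: 42.25
eef_pos: [0.6668, 0.0192, 0.227]
tool_rot: [0.786, -0.618, 0.0, -0.0]
force: [-3.6, 0.7, 5.9]
gripper_width: 0.58
gripper_force: 85.5
```

Call:
{"api": "servo_tool", "payload": {
  "travel": [
    [0, 0, 0],
    [0, 0, 0],
    [0, 0, 0],
    [0, 0, 0],
    [0, 0, 0]
  ],
  "turn": [0, 0, 0, 0, 0],
  "jaw": 0
}}

```text
t: 42.75
eef_pos: [0.6668, 0.019, 0.2262]
tool_rot: [0.788, -0.616, 0.0, -0.0]
force: [0.5, 0.1, 0.8]
gripper_width: 1.002
gripper_force: 0.0
```

Call:
{"api": "servo_tool", "payload": {
  "travel": [
    [0, 0, 0],
    [0, 0, 0],
    [0, 0, 0],
    [0, 0, 0],
    [0, 0, -40],
    [0, 0, -80],
    [0, 0, -115],
    [0, 0, -130]
  ],
  "turn": [-8, -16, -24, -32, -40, -48, -56, -64]
}}

```text
t: 43.55
eef_pos: [0.6679, 0.019, 0.3615]
tool_rot: [0.995, -0.102, 0.004, 0.0]
force: [-0.4, 0.1, -0.5]
gripper_width: 1.003
gripper_force: 0.0
```

Call:
{"api": "servo_tool", "payload": {
  "travel": [
    [0, 0, 0],
    [0, 0, 0],
    [0, 0, 0],
    [0, 0, 0],
    [0, 0, 0],
    [0, 0, 0],
    [0, 0, 0],
    [0, 0, 0]
  ],
  "turn": [-8, -16, -24, -32, -40, -48, -56, -64]
}}

```text
t: 44.35
eef_pos: [0.6668, 0.0191, 0.3563]
tool_rot: [0.898, 0.44, 0.0, 0.0]
force: [0.1, -0.3, -0.5]
gripper_width: 1.0
gripper_force: 0.0
```

Call:
{"api": "servo_tool", "payload": {
  "travel": [
    [0, 0, 0],
    [0, 0, 0],
    [0, 0, 0],
    [0, 0, 0],
    [0, 0, 0],
    [0, 0, 0],
    [0, 0, 0],
    [0, 0, 0]
  ],
  "turn": [-8, -16, -24, -32, -40, -48, -56, -64]
}}

```text
t: 45.15
eef_pos: [0.6668, 0.0191, 0.3563]
tool_rot: [0.528, 0.849, 0.0, 0.0]
force: [-0.1, 0.1, 0.2]
gripper_width: 1.001
gripper_force: 0.0
```

Call:
{"api": "servo_tool", "payload": {
  "travel": [
    [0, 0, 0],
    [0, 0, 0],
    [0, 0, 0],
    [0, 0, 0],
    [0, 0, 0],
    [0, 0, 0],
    [0, 0, 0],
    [0, 0, 0]
  ],
  "turn": [-8, -16, -24, -32, -40, -48, -56, -64]
}}

```text
t: 45.95
eef_pos: [0.6668, 0.0191, 0.3563]
tool_rot: [-0.002, 1.0, -0.0, 0.0]
force: [-0.3, -0.1, -0.8]
gripper_width: 0.999
gripper_force: 0.0
```

```bash
cat >> h.py <<'E'
def knob(c,zl,zh,g=None):
    g=g or grab("wrist");P=cloud(g);k=(np.hypot(P[...,0]-c[0]/1e3,P[...,1]-c[1]/1e3)<.035)&(P[...,2]>zl)&(P[...,2]<zh);k[250:]=0
    q=P[k];zt=np.percentile(q[:,2],70);q=q[abs(q[:,2]-zt)<.003]
    print("knob",len(q),"z",np.median(q[:,2]).round(4),cv2.minEnclosingCircle(q[:,:2].astype(np.float32)*1000))
    return g
E
python3 - <<'E'
from h import *
go(667,19,225,90)
g=knob((667,19),.225,.28);save(g[0],"w13.png")
knob((677,135.5),.215,.245,g)
P=cloud(g)
for c in((.664,-.056),(.672,.095)):
    k=(np.hypot(P[...,0]-c[0],P[...,1]-c[1])<.02)&(P[...,2]<.21)&(P[...,2]>.15);print(k.sum(),np.median(P[k][:,2]))
k=(P[...,2]>.08)&(P[...,2]<.1)&(np.hypot(P[...,0]-.63,P[...,1]-.02)<.03);print("bars",k.sum(),np.median(P[k][:,2]))
E
```

```text
go [-2.000e-01 -1.000e-01  1.313e+02] turn 0.3 yaw now 90.3 q6 -99.0 tilt [-0. -0. -1.] t 46.0
knob 3699 z 0.2502 ((667.242919921875, 18.929832458496094), 27.06424903869629)
knob 1427 z 0.2333 ((677.2694091796875, 136.305908203125), 19.826608657836914)
1570 0.20532185892593893
1627 0.20533411041870453
bars 464 0.09360607723376252
```

Call:
{"api": "servo_tool", "payload": {
  "travel": [
    [0, 0, 25],
    [0, 0, 55],
    [0, 0, 85],
    [0, 0, 108],
    [0, 0, 122],
    [0, 0, 128],
    [0, 0, 130],
    [0, 0, 130]
  ],
  "turn": [0, 0, 0, 0, 0, 0, 0, 0]
}}

```text
t: 46.8
eef_pos: [0.6674, 0.019, 0.2275]
tool_rot: [0.001, 1.0, -0.0, 0.001]
force: [0.5, 0.1, 0.3]
gripper_width: 0.997
gripper_force: 0.0
```

Call:
{"api": "servo_tool", "payload": {
  "travel": [
    [0, 0, 0],
    [0, 0, 0],
    [0, 0, 0],
    [0, 0, 0],
    [0, 0, 0],
    [0, 0, 0],
    [0, 0, 0]
  ],
  "turn": [0, 0, 0, 0, 0, 0, 0],
  "jaw": 255,
  "grip_force": 100
}}

```text
t: 47.5
eef_pos: [0.6673, 0.0193, 0.2281]
tool_rot: [0.001, 1.0, -0.0, 0.001]
force: [-1.4, 1.7, 5.0]
gripper_width: 0.574
gripper_force: 105.2
```

Call:
{"api": "servo_tool", "payload": {
  "travel": [
    [0, 0, 0.5],
    [0, 0, 1.1],
    [0, 0, 1.6],
    [0, 0, 2.1],
    [0, 0, 2.7],
    [0, 0, 3.2],
    [0, 0, 3.7],
    [0, 0, 4.3]
  ],
  "turn": [8, 16, 24, 32, 40, 48, 56, 64]
}}

```text
t: 48.3
eef_pos: [0.6669, 0.0188, 0.2238]
tool_rot: [0.533, 0.846, -0.0, 0.001]
force: [-3.2, -0.1, 7.2]
gripper_width: 0.578
gripper_force: 105.7
```

Call:
{"api": "servo_tool", "payload": {
  "travel": [
    [0, 0, 0.5],
    [0, 0, 1.1],
    [0, 0, 1.6],
    [0, 0, 2.1],
    [0, 0, 2.3],
    [0, 0, 2.3],
    [0, 0, 2.3]
  ],
  "turn": [8, 16, 24, 32, 34, 34, 34]
}}

```text
t: 49.0
eef_pos: [0.6666, 0.0188, 0.2215]
tool_rot: [0.756, 0.655, -0.0, 0.0]
force: [-3.8, 0.1, 8.8]
gripper_width: 0.573
gripper_force: 106.0
```

Call:
{"api": "servo_tool", "payload": {
  "travel": [
    [0, 0, 0],
    [0, 0, 0],
    [0, 0, 0],
    [0, 0, 0],
    [0, 0, -20],
    [0, 0, -60],
    [0, 0, -100],
    [0, 0, -135]
  ],
  "turn": [0, 0, 0, 0, 0, 0, 0, 0],
  "jaw": 0
}}

```text
t: 49.8
eef_pos: [0.6669, 0.0191, 0.357]
tool_rot: [0.755, 0.655, 0.001, 0.001]
force: [1.2, -0.5, 0.2]
gripper_width: 0.999
gripper_force: 0.0
```

Call:
{"api": "servo_tool", "payload": {
  "travel": [
    [0, 0, 0],
    [0, 0, 0],
    [0, 0, 0],
    [0, 0, 0],
    [0, 0, 0],
    [0, 0, 0],
    [0, 0, 0],
    [0, 0, 0]
  ],
  "turn": [-8, -16, -24, -32, -40, -48, -56, -64]
}}

```text
t: 50.6
eef_pos: [0.6668, 0.0191, 0.3546]
tool_rot: [0.291, 0.957, 0.0, 0.0]
force: [0.2, 0.9, -0.1]
gripper_width: 1.002
gripper_force: 0.0
```

Call:
{"api": "servo_tool", "payload": {
  "travel": [
    [0, 0, 0],
    [0, 0, 0],
    [0, 0, 0],
    [0, 0, 0],
    [0, 0, 0],
    [0, 0, 0]
  ],
  "turn": [-8, -16, -24, -32, -34, -34]
}}

```text
t: 51.2
eef_pos: [0.6668, 0.0191, 0.3546]
tool_rot: [0.001, 1.0, 0.0, -0.0]
force: [0.2, -0.2, -0.1]
gripper_width: 1.003
gripper_force: 0.0
```

Run:
```python
from h import *
g=knob((667,19),.225,.28);save(g[0],"w14.png")
knob((677,135.5),.215,.245,g)
P=cloud(g)
k=(P[...,2]>.075)&(P[...,2]<.1)&(np.hypot(P[...,0]-.63,P[...,1]-.02)<.03);print("bars",k.sum(),np.median(P[k][:,2]))
go(677,136,220,154)
```

```text
knob 3583 z 0.2437 ((667.1930541992188, 19.06791114807129), 27.005569458007812)
knob 1443 z 0.2333 ((677.517578125, 136.2625732421875), 19.769380569458008)
bars 476 0.08767150490909723
go [ -9.9 116.9 134.6] turn -64.2 yaw now 89.8 q6 -98.5 tilt [ 0.  0. -1.] t 51.2
```

The bed is down 5.9 mm (stack top from 93.6 to 87.7), which is a quarter turn. Now the nut.

Call:
{"api": "servo_tool", "payload": {
  "travel": [
    [-2, 25, 0],
    [-5, 60, 0],
    [-8, 95, 0],
    [-10, 112, 0],
    [-10, 117, 0],
    [-10, 117, 5],
    [-10, 117, 10],
    [-10, 117, 15]
  ],
  "turn": [-8, -16, -24, -32, -40, -48, -56, -64]
}}

```text
t: 52.05
eef_pos: [0.677, 0.1363, 0.3394]
tool_rot: [-0.531, 0.847, -0.0, 0.0]
force: [-0.9, 0.3, 0.7]
gripper_width: 0.999
gripper_force: 0.0
```

Call:
{"api": "servo_tool", "payload": {
  "travel": [
    [0, 0, 25],
    [0, 0, 55],
    [0, 0, 85],
    [0, 0, 108],
    [0, 0, 120],
    [0, 0, 125],
    [0, 0, 127],
    [0, 0, 127]
  ],
  "turn": [-6, -6, -6, -6, -6, -6, -6, -6]
}}

```text
t: 52.85
eef_pos: [0.6776, 0.1361, 0.214]
tool_rot: [-0.573, 0.82, -0.001, 0.001]
force: [0.2, -0.1, 0.3]
gripper_width: 1.002
gripper_force: 0.0
```

Run:
```python
from h import *
go(677.3,136,213,160)
```

```text
go [0.2 0.3 1. ] turn -0.1 yaw now 159.9 q6 -158.5 tilt [-0.001 -0.002 -1.   ] t 52.9
```

Call:
{"api": "servo_tool", "payload": {
  "travel": [
    [0, 0, 0],
    [0, 0, 0],
    [0, 0, 0],
    [0, 0, 0],
    [0, 0, 0],
    [0, 0, 0],
    [0, 0, 0]
  ],
  "turn": [0, 0, 0, 0, 0, 0, 0],
  "jaw": 255,
  "grip_force": 60
}}

```text
t: 53.55
eef_pos: [0.6768, 0.1363, 0.2137]
tool_rot: [-0.573, 0.82, 0.0, 0.0]
force: [-3.4, 0.6, 6.0]
gripper_width: 0.428
gripper_force: 60.1
```

Call:
{"api": "servo_tool", "payload": {
  "travel": [
    [0, 0, 0.1],
    [0, 0, 0.3],
    [0, 0, 0.4],
    [0, 0, 0.5],
    [0, 0, 0.7],
    [0, 0, 0.8],
    [0, 0, 0.9],
    [0, 0, 1.1]
  ],
  "turn": [8, 16, 24, 32, 40, 48, 56, 64]
}}

```text
t: 54.35
eef_pos: [0.6764, 0.1369, 0.2126]
tool_rot: [-0.049, 0.999, 0.001, -0.0]
force: [-5.7, 1.9, 6.7]
gripper_width: 0.422
gripper_force: 60.4
```

Call:
{"api": "servo_tool", "payload": {
  "travel": [
    [0, 0, 0.1],
    [0, 0, 0.3],
    [0, 0, 0.4],
    [0, 0, 0.5],
    [0, 0, 0.7],
    [0, 0, 0.8],
    [0, 0, 0.9],
    [0, 0, 1.1]
  ],
  "turn": [8, 16, 24, 32, 40, 48, 56, 64]
}}

```text
t: 55.15
eef_pos: [0.6767, 0.1375, 0.2115]
tool_rot: [0.488, 0.873, 0.001, -0.0]
force: [-4.1, 3.2, 6.0]
gripper_width: 0.421
gripper_force: 60.4
```

Call:
{"api": "servo_tool", "payload": {
  "travel": [
    [0, 0, 0.1],
    [0, 0, 0.3],
    [0, 0, 0.4],
    [0, 0, 0.5],
    [0, 0, 0.7],
    [0, 0, 0.8],
    [0, 0, 0.9],
    [0, 0, 1.1]
  ],
  "turn": [8, 16, 24, 32, 40, 48, 56, 64]
}}

```text
t: 55.95
eef_pos: [0.6774, 0.1375, 0.2105]
tool_rot: [0.876, 0.482, 0.001, -0.0]
force: [-1.5, 3.5, 5.1]
gripper_width: 0.423
gripper_force: 60.4
```

Call:
{"api": "servo_tool", "payload": {
  "travel": [
    [0, 0, 0.1],
    [0, 0, 0.3],
    [0, 0, 0.4],
    [0, 0, 0.5],
    [0, 0, 0.7],
    [0, 0, 0.8],
    [0, 0, 0.9],
    [0, 0, 1.1]
  ],
  "turn": [8, 16, 24, 32, 40, 48, 56, 64]
}}

```text
t: 56.75
eef_pos: [0.6777, 0.1368, 0.2094]
tool_rot: [0.998, -0.056, 0.001, -0.001]
force: [-1.0, 1.2, 4.9]
gripper_width: 0.423
gripper_force: 60.3
```

Run:
```python
from h import *
go(677.3,136,213,160);s=ctrl.get_state();print(s["wrist_torque"],s["force"])
```

```text
go [-0.3  0.8 -3.6] turn -76.4 yaw now -96.4 q6 97.8 tilt [ 0.002 -0.001 -1.   ] t 56.8
[0.31502422 0.16653555 0.05331081] [-1.00803485  1.17474424  4.87793785]
```

Last part of this stroke, then release, return 200° and screw on until it stops.

Call:
{"api": "servo_tool", "payload": {
  "travel": [
    [0, 0, 0.1],
    [0, 0, 0.3],
    [0, 0, 0.4],
    [0, 0, 0.5],
    [0, 0, 0.7],
    [0, 0, 0.8],
    [0, 0, 0.9],
    [0, 0, 1.1]
  ],
  "turn": [8, 16, 24, 32, 40, 48, 56, 64]
}}

```text
t: 57.55
eef_pos: [0.6773, 0.1362, 0.2084]
tool_rot: [0.817, -0.577, 0.0, -0.0]
force: [-1.9, 0.6, 6.1]
gripper_width: 0.426
gripper_force: 60.3
```

Call:
{"api": "servo_tool", "payload": {
  "travel": [
    [0, 0, 0],
    [0, 0, 0],
    [0, 0, 0],
    [0, 0, 0],
    [0, 0, 0]
  ],
  "turn": [0, 0, 0, 0, 0],
  "jaw": 0
}}

```text
t: 58.05
eef_pos: [0.677, 0.1361, 0.207]
tool_rot: [0.819, -0.574, -0.0, 0.0]
force: [-0.7, 1.0, 0.2]
gripper_width: 1.0
gripper_force: 0.0
```

Call:
{"api": "servo_tool", "payload": {
  "travel": [
    [0, 0, 0],
    [0, 0, 0],
    [0, 0, 0],
    [0, 0, 0],
    [0, 0, 0],
    [0, 0, 0],
    [0, 0, 0],
    [0, 0, 0]
  ],
  "turn": [-8, -16, -24, -32, -40, -48, -56, -64]
}}

```text
t: 58.85
eef_pos: [0.677, 0.1361, 0.2072]
tool_rot: [0.999, -0.05, 0.0, -0.0]
force: [0.9, 1.6, 0.1]
gripper_width: 1.001
gripper_force: 0.0
```

Call:
{"api": "servo_tool", "payload": {
  "travel": [
    [0, 0, 0],
    [0, 0, 0],
    [0, 0, 0],
    [0, 0, 0],
    [0, 0, 0],
    [0, 0, 0],
    [0, 0, 0],
    [0, 0, 0]
  ],
  "turn": [-8, -16, -24, -32, -40, -48, -56, -64]
}}

```text
t: 59.65
eef_pos: [0.677, 0.1361, 0.2071]
tool_rot: [0.874, 0.487, -0.0, 0.0]
force: [-0.2, 0.7, 0.3]
gripper_width: 1.003
gripper_force: 0.0
```

Call:
{"api": "servo_tool", "payload": {
  "travel": [
    [0, 0, 0],
    [0, 0, 0],
    [0, 0, 0],
    [0, 0, 0],
    [0, 0, 0],
    [0, 0, 0],
    [0, 0, 0],
    [0, 0, 0]
  ],
  "turn": [-8, -16, -24, -32, -40, -48, -56, -64]
}}

```text
t: 60.45
eef_pos: [0.677, 0.136, 0.2072]
tool_rot: [0.483, 0.876, 0.0, 0.0]
force: [0.1, 0.6, -0.5]
gripper_width: 1.002
gripper_force: 0.0
```

Call:
{"api": "servo_tool", "payload": {
  "travel": [
    [0, 0, 0],
    [0, 0, 0],
    [0, 0, 0],
    [0, 0, 0],
    [0, 0, 0],
    [0, 0, 0],
    [0, 0, 0]
  ],
  "turn": [0, 0, 0, 0, 0, 0, 0],
  "jaw": 255
}}

```text
t: 61.15
eef_pos: [0.6773, 0.1363, 0.2076]
tool_rot: [0.486, 0.874, 0.0, 0.0]
force: [1.1, 2.1, 2.0]
gripper_width: 0.422
gripper_force: 60.3
```

Call:
{"api": "servo_tool", "payload": {
  "travel": [
    [0, 0, 0.1],
    [0, 0, 0.3],
    [0, 0, 0.4],
    [0, 0, 0.5],
    [0, 0, 0.7],
    [0, 0, 0.8],
    [0, 0, 0.9],
    [0, 0, 1.1]
  ],
  "turn": [8, 16, 24, 32, 40, 48, 56, 64]
}}

```text
t: 61.95
eef_pos: [0.6766, 0.1363, 0.2066]
tool_rot: [0.876, 0.482, -0.0, -0.0]
force: [-1.8, 1.9, 4.3]
gripper_width: 0.421
gripper_force: 60.6
```

Run:
```python
from h import *
go(677.3,136,213,160);s=ctrl.get_state();print(s["wrist_torque"],s["force"])
```

```text
go [ 0.1  0.7 -6.4] turn -12.4 yaw now -32.4 q6 33.8 tilt [-0.    -0.001 -1.   ] t 62.0
[0.20118049 0.32672572 0.03253762] [-1.83800449  1.94949852  4.27940236]
```

Call:
{"api": "servo_tool", "payload": {
  "travel": [
    [0, 0, 0.1],
    [0, 0, 0.3],
    [0, 0, 0.4],
    [0, 0, 0.5],
    [0, 0, 0.5]
  ],
  "turn": [7, 14, 21, 28, 32]
}}

```text
t: 62.45
eef_pos: [0.6782, 0.1374, 0.2062]
tool_rot: [0.975, 0.223, 0.002, -0.001]
force: [3.4, 4.1, 2.6]
gripper_width: 0.42
gripper_force: 61.8
```

Run:
```python
from h import *
go(677.3,136,213,160);s=ctrl.get_state();print(s["wrist_torque"],s["force"])
```

```text
go [-1.4  0.9 -6.8] turn -44.3 yaw now -64.3 q6 65.7 tilt [ 0.005 -0.    -1.   ] t 62.5
[ 0.5260044  -0.63808467  0.07159969] [3.41773335 4.13766575 2.56196622]
```

Call:
{"api": "servo_tool", "payload": {
  "travel": [
    [0, 0, 0.1],
    [0, 0, 0.3],
    [0, 0, 0.4],
    [0, 0, 0.4],
    [0, 0, 0.4]
  ],
  "turn": [7, 14, 21, 28, 32]
}}

```text
t: 62.95
eef_pos: [0.6775, 0.1367, 0.2057]
tool_rot: [0.998, -0.055, 0.001, -0.0]
force: [1.8, 2.9, 3.3]
gripper_width: 0.419
gripper_force: 63.0
```

Run:
```python
from h import *
go(677.3,136,213,160);s=ctrl.get_state();print(s["wrist_torque"],s["force"])
```

```text
go [-0.1  0.7 -7.3] turn -76.3 yaw now -96.3 q6 97.7 tilt [ 0.002 -0.001 -1.   ] t 63.0
[ 0.39209939 -0.29072827  0.07370999] [1.8266916  2.88575291 3.30070186]
```

Call:
{"api": "servo_tool", "payload": {
  "travel": [
    [0, 0, 0.1],
    [0, 0, 0.2],
    [0, 0, 0.3],
    [0, 0, 0.4],
    [0, 0, 0.4],
    [0, 0, 0.4]
  ],
  "turn": [8, 16, 24, 32, 40, 48]
}}

```text
t: 63.55
eef_pos: [0.6776, 0.136, 0.2053]
tool_rot: [0.89, -0.456, 0.001, 0.0]
force: [2.2, -0.0, 1.4]
gripper_width: 0.418
gripper_force: 63.5
```

Run:
```python
from h import *
go(677.3,136,213,160);s=ctrl.get_state();print(s["wrist_torque"],s["force"])
```

```text
go [-0.2  0.2 -7.7] turn 55.7 yaw now -144.3 q6 145.7 tilt [ 0.002 -0.001 -1.   ] t 63.5
[-0.02255936 -0.31087796  1.64000209] [ 2.22415752 -0.02326646  1.42296881]
```

Torque jumped to 1.6 N m, so the nut is against its stop. Release, back off and verify everything.

Call:
{"api": "servo_tool", "payload": {
  "travel": [
    [0, 0, 0],
    [0, 0, 0],
    [0, 0, 0],
    [0, 0, 0],
    [0, 0, -20],
    [0, 0, -60],
    [0, 0, -105],
    [0, 0, -145]
  ],
  "turn": [0, 0, 0, 0, 0, 0, 0, 0],
  "jaw": 0
}}

```text
t: 64.35
eef_pos: [0.6768, 0.136, 0.3519]
tool_rot: [0.891, -0.454, 0.0, -0.0]
force: [0.0, -0.1, -0.6]
gripper_width: 0.998
gripper_force: 0.0
```

Call:
{"api": "servo_tool", "payload": {
  "travel": [
    [0, 0, 0],
    [0, 0, 0],
    [0, 0, 0],
    [0, 0, 0],
    [0, 0, 0],
    [0, 0, 0],
    [0, 0, 0],
    [0, 0, 0]
  ],
  "turn": [-8, -16, -24, -32, -40, -48, -56, -64]
}}

```text
t: 65.15
eef_pos: [0.6769, 0.136, 0.3496]
tool_rot: [0.996, 0.089, -0.0, 0.0]
force: [0.1, 0.5, 0.0]
gripper_width: 1.001
gripper_force: 0.0
```

Call:
{"api": "servo_tool", "payload": {
  "travel": [
    [0, 0, 0],
    [0, 0, 0],
    [0, 0, 0],
    [0, 0, 0],
    [0, 0, 0],
    [0, 0, 0],
    [0, 0, 0],
    [0, 0, 0]
  ],
  "turn": [-8, -16, -24, -32, -40, -48, -56, -64]
}}

```text
t: 65.95
eef_pos: [0.6769, 0.136, 0.3496]
tool_rot: [0.797, 0.604, -0.0, -0.0]
force: [0.3, 0.0, -0.3]
gripper_width: 1.0
gripper_force: 0.0
```

Call:
{"api": "servo_tool", "payload": {
  "travel": [
    [0, 0, 0],
    [0, 0, 0],
    [0, 0, 0],
    [0, 0, 0],
    [0, 0, 0],
    [0, 0, 0],
    [0, 0, 0],
    [0, 0, 0]
  ],
  "turn": [-8, -16, -24, -32, -40, -48, -56, -64]
}}

```text
t: 66.75
eef_pos: [0.6769, 0.136, 0.3496]
tool_rot: [0.356, 0.934, -0.0, -0.0]
force: [-0.7, -0.1, -0.4]
gripper_width: 0.998
gripper_force: 0.0
```

Call:
{"api": "servo_tool", "payload": {
  "travel": [
    [0, 0, 0],
    [0, 0, 0],
    [0, 0, 0],
    [0, 0, 0],
    [0, 0, 0],
    [0, 0, 0]
  ],
  "turn": [-8, -16, -24, -32, -40, -40]
}}

```text
t: 67.35
eef_pos: [0.6769, 0.136, 0.3497]
tool_rot: [0.018, 1.0, -0.0, -0.0]
force: [-0.3, 0.3, -0.3]
gripper_width: 1.0
gripper_force: 0.0
```

Run:
```python
from h import *
go(677,136,350,90)
g=knob((667,19),.225,.28);save(g[0],"w15.png")
knob((677,135.5),.21,.245,g)
P=cloud(g)
k=(P[...,2]>.075)&(P[...,2]<.1)&(np.hypot(P[...,0]-.63,P[...,1]-.02)<.03);print("bars",k.sum(),np.median(P[k][:,2]))
def blue(g):
    P=cloud(g);hs=cv2.cvtColor(g[0],cv2.COLOR_RGB2HSV)
    k=(hs[...,0]>100)&(hs[...,0]<130)&(hs[...,1]>120)&(P[...,2]>.03)&(P[...,2]<.08)&(np.hypot(P[...,0]-.514,P[...,1]-.292)<.12)
    if k.sum()>10: planpx(P,g[0],k)
blue(g)
g=grab("side");save(cv2.resize(g[0][140:310,210:380],None,fx=3.5,fy=3.5,interpolation=cv2.INTER_CUBIC),"s2.png");blue(g)
```

```text
go [-0.1 -0.  -0.3] turn -2.1 yaw now 87.9 q6 -86.6 tilt [ 0. -0. -1.] t 67.3
knob 3822 z 0.2436 ((667.1171264648438, 19.505220413208008), 27.15360450744629)
knob 1361 z 0.2266 ((677.69287109375, 136.65467834472656), 19.940473556518555)
bars 558 0.08758426169377184
1135 c [536.6 291.4] sd [17.66691824 71.36049327] ang -21.6 z 0.0535
99 c [516.8 295.2] sd [ 13.85640646 100.805357  ] ang -21.0 z 0.0527
```

View pics/s2.png

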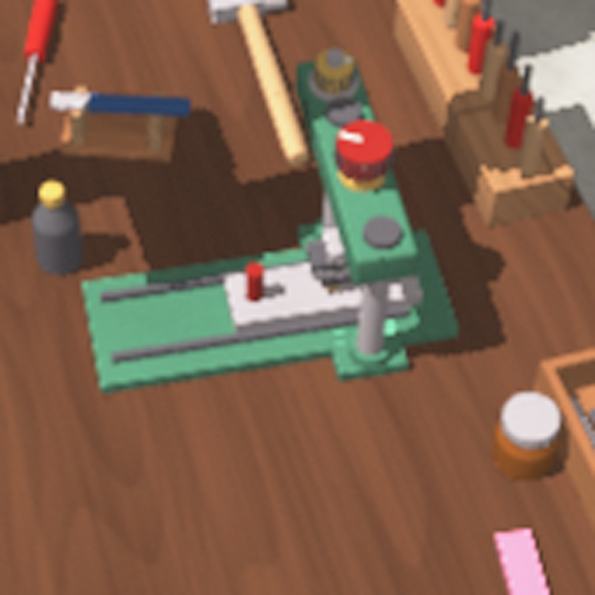

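Final side view: the chisel lies across both saddles (52–188, y about 103), the peg is at (255,282), the sled is home with the stack under the platen, and the nut is down at (335,70). The heights agree: nut top 227 mm, bed down 6 mm. Handing in.

```bash
python3 -c "
from rig import ctrl
print(ctrl.sign_off())"
```

```text
the job is handed in; nothing more can be done
None
```

I handed the job in with everything done: both loose bars stacked on the bed, sled against its stop, wheel a quarter turn past contact (bed about 6 mm down), lock nut tight and the chisel on the rest; the hand-in gave no verdict.

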